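Lever the stuck cover off the bottle cradle and lay the bottles down

TASK

The dust cover of the bottle cradle has snapped down tight: put the tip of the flat pry bar under the middle of its front edge, bear on the cradle's fulcrum rod and lever that edge up out of its two catches. Then draw the cover out and lay it flat on the bench, handle up, lay every brown bottle on its side lengthwise in the cradle, one to each pair of rods, and put the pry bar back in its tray lengthwise. Leave the other things on the bench where they are.

Things in the scene. Friction and masses are not known exactly. Their poses are not given: they have to be found in the camera images.
- cradle: White bottle cradle fixed to the bench, 155 (x) by 256 (y) mm, base 30 mm high; origin under its centre; its front looks along its own -x. Corner posts at x = +-60, y = +-106 to +-128 mm carry the cover at z = 58 and have lips to z = 66 mm. Two steel claws at the rear (x = 68 to 80, y = +-36, top z = 68 mm) hold the cover's tongues down.
- catches (a point): Midway between the two dark spring catches at the cradle's front (x = -70, y = +-36 mm, 26 mm wide, top z = 70 mm). They hook 3 mm over the cover's front edge. The edge must be levered up about 8 mm (some 25 N there) to snap out; it then rests on the catches about 10 mm higher than when shut.
- notch (a point): Point under the middle of the shut cover's front edge, at its underside (cradle x = -70, y = 0, z = 58 mm). Below it the front is open from z = 44 to 58 mm, 40 mm wide and deep, so a bar tip can be pushed in level along the cradle's +x. Fixed; axes as the cradle.
- fulcrum (a point): Top of the fulcrum, a 10 mm steel rod along the cradle's y, 68 mm long, 36 mm in front of the cover's front edge and 9 mm lower than its underside (cradle x = -106, y = 0, z = 49 mm). Fixed. Its bracket ends at x = -120 mm; the bench in front of it is free.
- groove0 (a point): Middle of a pair of parallel 12 mm steel rods in the cradle (pair at cradle y = -72 mm): rods along the cradle's x, 130 mm long, 26 mm apart, tops at z = 44 mm. A bottle lying in it has its axis about 3 mm above this point, 63 mm above the bench; its cap may point either way.
- groove1 (a point): Middle of a pair of parallel 12 mm steel rods in the cradle (pair at cradle y = 0 mm): rods along the cradle's x, 130 mm long, 26 mm apart, tops at z = 44 mm. A bottle lying in it has its axis about 3 mm above this point, 63 mm above the bench; its cap may point either way.
- groove2 (a point): Middle of a pair of parallel 12 mm steel rods in the cradle (pair at cradle y = 72 mm): rods along the cradle's x, 130 mm long, 26 mm apart, tops at z = 44 mm. A bottle lying in it has its axis about 3 mm above this point, 63 mm above the bench; its cap may point either way.
- cover: Grey cover, a loose plate 140 (x) by 236 (y) by 4 mm, about 0.22 kg; origin at the centre of its underside, z up through the handle, axes as the cradle's while shut. Two 3 mm tongues at its rear (+x) edge stand 5 mm under the cradle's claws: once its front edge is up on the catches, draw it at least 10 mm along the cradle's -x, then lift.
- cover_handle (a point): Centre of the black bar handle on the cover: 80 mm long along the cover's x, 14 mm thick (y), 20 mm high; 24 mm above the cover's underside.
- cover_front (a point): Middle of the cover's front (-x) edge, on its underside. The bench in front of the cradle, between it and the bottles, is free: there is room there to lay the cover down.
- bar_mid (a point): Centre of the loose pry bar: flat, 200 mm long (x), 20 mm wide (y), 8 mm thick (z), 0.16 kg. Black handle from x = -100 to -20 mm; steel from there; the tip, last 23 mm at +x (77 to 100 mm), is 16 mm wide and 4 mm thick, mid-way in the thickness. Centre of mass near x = -22 mm.
- tray: White low tray, 240 (x) by 110 (y) mm, floor 4 mm thick, rim 7 mm high, fixed; origin under its centre. The pry bar lies in it at the start, roughly along the tray's x, tip to +x.
- bottle0_mid (a point): Centre (half-way up) of a brown bottle with a black cap, upright at the start: 96 mm tall, body 45 mm across up to about 65 mm, then a shoulder, cap 27 mm across from 80 to 96 mm; own z axis from foot to cap; about 0.12 kg. Two or three bottles are there; None if absent.
- bottle1_mid (a point): Centre (half-way up) of a brown bottle with a black cap, upright at the start: 96 mm tall, body 45 mm across up to about 65 mm, then a shoulder, cap 27 mm across from 80 to 96 mm; own z axis from foot to cap; about 0.12 kg. Two or three bottles are there; None if absent.
- bottle2_mid (a point): Centre (half-way up) of a brown bottle with a black cap, upright at the start: 96 mm tall, body 45 mm across up to about 65 mm, then a shoulder, cap 27 mm across from 80 to 96 mm; own z axis from foot to cap; about 0.12 kg. Two or three bottles are there; None if absent.
- hub: Bystander: black USB hub, 53x122x22 mm, to be left alone; origin under its centre.
- driver: Bystander: screwdriver with orange handle, 144x57x20 mm, to be left alone.
- dish: Bystander: clear petri dish, 90 mm across, 14 mm high, to be left alone.
- tape: Bystander: roll of tape, 100 mm across, 25 mm high, to be left alone.
- pen: Bystander: black ballpoint pen, 145 mm long, to be left alone.
Not all that is in view belongs to the job. What is shaped like the part that bears bottle1_mid but green is not meant.

How it is judged:
On the way, in this order (a step that is already met when the one before it is completed fails the run):
1. the pry bar levers the cover's front edge up against its catches (edge raised over 2.5 mm while the bar bears on the cover) (z of cover_front in the frame of cradle above 0.0605 m and contact force between pry_bar and cover above 0.5 N), for 0.02 s.
2. the cover lies flat on the bench, handle up (height (world z) of cover below 0.008 m and angle between cover's own z axis and vertical below 0.08 rad), for 0.2 s.
At the end, for the whole second after the job is handed in: Cover flat on the bench, handle up; each bottle on its side on a rod pair (within 0.2 rad, 40 mm lengthwise, 12 mm sideways, centre 50-72 mm above bench); bar in its tray (centre within 35 mm lengthwise, 50 mm sideways, 0.4 rad); all at rest (all of step 2 and linear speed of each of cover, bottle0, bottle1, bottle2, pry_bar below 0.02 m/s and angle between the z axis of each of bottle0_mid, bottle1_mid, bottle2_mid and the x axis of cradle, either way round below 0.2 rad and z of bottle0_mid in the frame of cradle between 0.05 and 0.072 m and x of bottle0_mid in the frame of cradle between -0.04 and 0.04 m and (y of bottle0_mid in the frame of cradle between -0.084 and -0.06 m or y of bottle0_mid in the frame of cradle between -0.012 and 0.012 m or y of bottle0_mid in the frame of cradle between 0.06 and 0.084 m) and z of bottle1_mid in the frame of cradle between 0.05 and 0.072 m and x of bottle1_mid in the frame of cradle between -0.04 and 0.04 m and (y of bottle1_mid in the frame of cradle between -0.084 and -0.06 m or y of bottle1_mid in the frame of cradle between -0.012 and 0.012 m or y of bottle1_mid in the frame of cradle between 0.06 and 0.084 m) and z of bottle2_mid in the frame of cradle between 0.05 and 0.072 m and x of bottle2_mid in the frame of cradle between -0.04 and 0.04 m and (y of bottle2_mid in the frame of cradle between -0.084 and -0.06 m or y of bottle2_mid in the frame of cradle between -0.012 and 0.012 m or y of bottle2_mid in the frame of cradle between 0.06 and 0.084 m) and x of bar_mid in the frame of tray between -0.035 and 0.035 m and y of bar_mid in the frame of tray between -0.05 and 0.05 m and z of bar_mid in the frame of tray between 0 and 0.02 m and angle between the x axis of bar_mid and the x axis of tray, either way round below 0.4 rad); the robot touches nothing.
It fails at once if a bystander (hub, screwdriver, petri dish, tape, pen) is pushed more than 40 mm (distance of any of hub, driver, dish, tape, pen from where it was at the start of the episode above 0.04 m).
Of bottle0, bottle1, bottle2 only 2 to 3 are there at a start; the rules pass over those that are not, and their reading is None.
At some moment in a run one of pry_bar may be knocked a few centimetres aside while the robot is not near it.
Once in a run the grip may slacken for a moment while it holds something.
It also fails if it takes over 210 s, if anything falls off the work surface, if the arm or the gripper's body presses on something with over 40 N, if the wrist force passes 120 N, or if a joint passes its speed limit or range.

ROBOT

A 7-joint arm with a two-finger parallel gripper is mounted at the origin on a cart in front of the work surface, level with it; the furniture and walls round the work are solid. World frame = base frame: x ahead of the robot, y to its left, z up, the work surface at z = 0. Lengths are in m, angles in rad, forces in N, time in s.
With the tool pointing down it reaches from about 0.4 to 0.85 m from the base axis. Payload 10.4 kg.
Tool frame: the origin (TCP) lies on the centre line of the jaws, within the pads' length; the fingertips stand 14 mm ahead of it and the grasp point (between the pads) lies 5 mm behind it (manip.tip_reach is the distance from the TCP to the fingertips, in m); z points along the fingers, y is the line along which they close (so a half turn about z gives the same grasp; the last joint's range is limited). The gripper opens to 85 mm and grips with 20 to 120 N. Pads are 22 mm wide; open, the fingers measure 114 mm over their backs; the gripper's body (76 mm by 85 mm) begins 54 mm behind the grasp point. The pads swing forward as they close: fully open they stand 13 mm farther back than shut.
Start: joints at [-1.183, 0.332, -0.065, 1.46, 0.022, 1.35, -0.088], TCP at [0.25, 0.573, 0.245] pointing down, gripper open.
Joint ranges: [-2.6, 2.6], [-0.5, 2.12], [-1.47, 1.34], [0.16, 2.42], [-1.27, 4.41], [0.06, 2.06], [-2.6, 2.6]. Speed limits (rad/s): [2.22, 2.22, 2.79, 2.79, 3.14, 3.14, 3.14].

INTERFACE

Orientations are given as a unit quaternion [x, y, z, w].
In Python, from workcell import manip gives the robot as it stands.
- The arm moves only by the shell command python3 -m pendant 'ROWS' [FORCE]. ROWS is JSON, a list of rows, each a list of 7 numbers: the shift along the tool's x, y, z in units of 50 mm (1.0 is 50 mm), then the turn, a rotation vector about the tool's x, y, z in units of 8 degrees (1.0 is 8 degrees), then the opening, from -1 (shut) to 1 (fully open), so that 0 is half open. In form: [[dx, dy, dz, ax, ay, az, jaw], ...]. A call has exactly 10 rows; each row is the pose to reach, as a shift and turn from the pose commanded when the call began, along the tool's axes at that moment; what a row does not reach only later rows make up. A row lasts 1/8 s, in which the tool goes at most 62.5 mm and 10.7 degrees, less where a joint would pass 70% of its speed; a pose out of reach is approached as far as the arm can. A call with a gripper value outside its range is refused whole. The fingers move at their own pace and stop on an object; FORCE is the grip in N (left out, the last holds). Time passes only in rows, so rows that repeat a pose let the fingers close, or fill a call up. It gives the time, the measured TCP pose, the force, the opening and the grip force at its end, in the units of the state.
- manip.get_obs(): the state, without advancing time (a new reading comes with each control period).
- manip.camera(name): name is "scene" or "top" or "wrist"; returns (picture, depth): 420x560x3 uint8, red, green, blue; 420x560 float32, m along the optical axis (not along the pixel's ray), 0 where there is no reading.
- manip.get_calibration(name): a dict with "fx", "fy", "cx", "cy" (pixels), "D" ([k1, k2, p1, p2, k3] as OpenCV has them; the pictures are not rectified), "xyz" and "orientation" of the camera in the world. Camera axes: x right, y up, looking along -z (the intrinsics and any distortion apply to the point x, -y, -z); pixel columns grow to the right and rows downward; lengths in m; the calibration is good to about 2 mm. A picture is of the moment at which its call begins: read the wrist's pose just before it. get_calibration takes no time and is no camera call; for the wrist camera it gives the pose at the moment of the call.
- manip.hand_in(): hands the job in; it is judged then, once.
Trained networks look in the newest picture that a camera, given by its name, has taken for a name from the list of things; names that differ only in an ending like _2 or _b are one class to them, and where a whole thing is asked for, a point or a joint stands for the part that bears it (a point fixed in the world has none). Each returns a list of dicts, best first, with "p" (0 to 1); they miss things now and then, are a little off and sometimes report something else, mostly with a low value. They report only what shows in the picture. A call takes as long as a camera call. They do not tell look-alikes from the thing itself.
- manip.find_in(thing, camera): "box" ([left, top, right, bottom] in pixels, round what is visible of it).
- manip.trace(thing, camera): "pixels" (420x560 bool, what is visible of it) and "box" ([left, top, right, bottom] in pixels, round what is visible of it).
- manip.tip_of(thing, camera): "pixel" ([column, row] in pixels: a listed point, or the origin of a listed thing).
The state is a dict: "clock": time; "joint_pos": joint angles; "joint_velocities": joint speeds; "tau": joint torques, N m; "position": TCP position; "ee_rot": TCP orientation; "ft_force": force on the tool from outside, world axes, zero at the start; "torque": the same for the moment, N m; "grip_width": opening from 0.0 (shut) to 1.0 (fully open); "grasp_force": force on a finger pad.
Only numpy, scipy, OpenCV 4.12 (cv2) and the standard library are available. Lean on these libraries where they do the work, as an engineer would, in place of code of your own. Each camera call takes 0.05 s, during which the arm holds its last target. There are 200 camera calls.

## Working session

There is one attempt and no reset: what is moved stays moved. The work goes in short steps, Python scripts to look and compute and a shell command to move; the robot and the scene stay as the last step left them, time stands still between calls to the robot, and variables do not carry over. Pictures are saved under pics/ and viewed, at most 14 in all, crops included, and the job is handed in when it is done.

```bash
ls; mkdir -p pics; cat > h.py <<'E'
import numpy as np, cv2
from scipy.spatial.transform import Rotation as R
from workcell import manip
def ray(name,px,cal=None):
    c=cal or manip.get_calibration(name)
    K=np.array([[c["fx"],0,c["cx"]],[0,c["fy"],c["cy"]],[0,0,1]])
    u=cv2.undistortPoints(np.array(px,float).reshape(-1,1,2),K,np.array(c["D"],float)).reshape(-1,2)
    d=np.c_[u[:,0],-u[:,1],-np.ones(len(u))]
    return np.array(c["xyz"]),R.from_quat(c["orientation"]).apply(d)
def atz(name,px,z,cal=None):
    o,d=ray(name,px,cal); return o+d*((z-o[2])/d[:,2])[:,None]
def atdepth(name,px,depth,cal=None):
    px=np.array(px).reshape(-1,2); o,d=ray(name,px,cal)
    return o+d*depth[px[:,1].astype(int),px[:,0].astype(int)][:,None]
def proj(name,P,cal=None):
    c=cal or manip.get_calibration(name)
    p=R.from_quat(c["orientation"]).inv().apply(np.array(P,float).reshape(-1,3)-c["xyz"])
    q=np.c_[p[:,0],-p[:,1],-p[:,2]]
    K=np.array([[c["fx"],0,c["cx"]],[0,c["fy"],c["cy"]],[0,0,1]])
    return cv2.projectPoints(q,np.zeros(3),np.zeros(3),K,np.array(c["D"],float))[0].reshape(-1,2)
def snap(name,fn):
    c=manip.get_calibration(name); im,d=manip.camera(name)
    cv2.imwrite("pics/"+fn,im[:,:,::-1]); return im,d,c
def delta(pos,quat=None):
    "units of row from the current (measured) pose to target"
    o=manip.get_obs(); r=R.from_quat(o["ee_rot"])
    s=r.inv().apply(np.array(pos)-o["position"])/0.05
    a=(r.inv()*R.from_quat(quat)).as_rotvec()/np.radians(8) if quat is not None else np.zeros(3)
    return np.round(np.r_[s,a],3)
def down(yaw):
    "tool pointing down; tool y (closing line) at world angle yaw"
    y=np.array([np.cos(yaw),np.sin(yaw),0]); z=np.array([0,0,-1.]); x=np.cross(y,z)
    return R.from_matrix(np.c_[x,y,z]).as_quat()
E
cat > a.py <<'E'
from h import *
o=manip.get_obs(); print(o["clock"],o["position"],o["ee_rot"])
im,d,c=snap("top","top0.png"); print(c)
im2,d2,c2=snap("scene","scene0.png"); print(c2)
for t in ["notch","fulcrum","cradle","tray","groove0","groove2","cover_handle","cover_front","bar_mid","hub","driver","dish","tape","pen"]:
    r=manip.tip_of(t,"top"); print(t,[(np.round(x["pixel"]),round(x["p"],2)) for x in r[:3]])
for t in ["bottle0_mid"]:
    r=manip.tip_of(t,"top"); print(t,[(np.round(x["pixel"]),round(x["p"],2)) for x in r[:6]])
E
python3 a.py
```

```text
pics
0.0 [0.24941601 0.5726779  0.24450547] [ 2.03925158e-01  9.78986216e-01 -7.10375955e-04 -1.23189675e-04]
{'fx': 523.5662851273186, 'fy': 523.5662851273186, 'cx': 272.88427004768903, 'cy': 207.96869081101252, 'D': array([-0.06408378,  0.        ,  0.        ,  0.        ,  0.        ]), 'xyz': array([0.37501515, 0.06595441, 1.39327629]), 'orientation': array([-0.05160615,  0.04848704,  0.71326543, -0.69730785])}
{'fx': 423.09149617120977, 'fy': 423.09149617120977, 'cx': 279.7277491886201, 'cy': 211.4519341289417, 'D': array([0.02032242, 0.        , 0.        , 0.        , 0.        ]), 'xyz': array([-0.13734291, -0.92468734,  0.76313477]), 'orientation': array([ 0.4781364 , -0.15954188, -0.25600594,  0.82485934])}
notch [(array([252., 220.]), 0.93)]
fulcrum [(array([262., 222.]), 0.66), (array([266., 139.]), 0.26)]
cradle []
tray [(array([141., 239.]), 0.65), (array([254., 213.]), 0.52)]
groove0 []
groove2 []
cover_handle [(array([220., 212.]), 0.72), (array([253., 217.]), 0.49)]
cover_front [(array([252., 219.]), 0.74), (array([398., 159.]), 0.53)]
bar_mid [(array([141., 233.]), 0.87), (array([398., 158.]), 0.22)]
hub [(array([398., 159.]), 0.69)]
driver [(array([327., 146.]), 0.56)]
dish [(array([266., 136.]), 0.63)]
tape [(array([400., 291.]), 0.76), (array([329., 147.]), 0.26)]
pen [(array([206., 295.]), 0.52)]
bottle0_mid [(array([368., 206.]), 0.51), (array([362., 250.]), 0.42)]
```

View pics/top0.png

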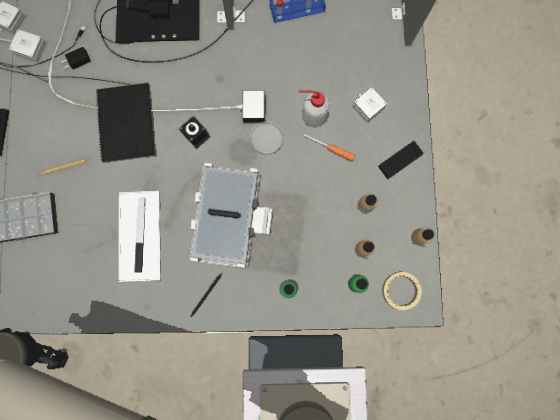

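View pics/scene0.png

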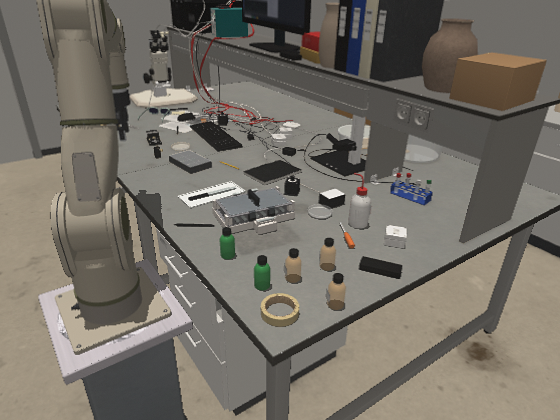

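The top view shows the cradle at about (225,215). Its front faces image right, with the fulcrum bracket at (262,220). The tray with the bar is at (140,236). The brown bottles are at (368,203), (366,248) and (424,236). The green bottles at (289,288) and (358,283) are look-alikes, so they are not meant.

```bash
cat > b.py <<'E'
from h import *
im,d,c=snap("top","t1.png")
P=lambda px,z: np.round(atz("top",[px],z,c)[0],4)
print("notch",P((252,220),.058),"fulc",P((262,222),.049))
v,u=np.mgrid[0:420,0:560]; px=np.c_[u.ravel(),v.ravel()]
W=atdepth("top",px,d,c).reshape(420,560,3)
# cover
def rect(m,n):
    k,l,s,_=cv2.connectedComponentsWithStats(m.astype(np.uint8)); i=1+np.argmax(s[1:,4])
    q=W[l==i]; r=cv2.minAreaRect((q[:,:2]*1000).astype(np.float32)); print(n,s[i,4],r,"z",np.median(q[:,2]))
roi=lambda a,b,e,f:(u>a)&(u<e)&(v>b)&(v<f)
rect(roi(180,155,280,275)&(W[...,2]>.05)&(W[...,2]<.075),"cradletop")
for t in ["cover","tray","pry_bar" if 0 else "bar_mid","cradle","cover_handle","bottle0_mid"]:
    for x in manip.trace(t,"top")[:6]:
        m=x["pixels"]; q=W[m]; r=cv2.minAreaRect((q[:,:2]*1000).astype(np.float32))
        print(t,round(x["p"],2),x["box"],[np.round(a,1) for a in r],np.round(np.percentile(q[:,2],[5,50,95]),4))
for b in [(368,203),(366,248),(424,236),(289,288),(358,283)]:
    m=roi(b[0]-14,b[1]-14,b[0]+14,b[1]+14)&(W[...,2]>.085)&(W[...,2]<.11)
    print(b,im[b[1]+0,b[0]-6],W[m].mean(0),m.sum())
E
python3 b.py
```

```text
notch [0.5355 0.1241 0.058 ] fulc [0.5308 0.0987 0.049 ]
cradletop 4947 ((552.1585083007812, 197.06234741210938), (157.94386291503906, 254.89443969726562), 82.61247253417969) z 0.06274558628829507
cover 0.83 [191.6, 168.4, 257.8, 259.6] [array([528.9, 165.1]), array([220.4, 292.4]), np.float64(85.8)] [0.058  0.0628 0.0695]
cover 0.75 [359.0, 196.7, 377.7, 213.3] [array([481.4, -74.8]), array([ 42.2, 350.4]), np.float64(43.9)] [0.0138 0.0703 0.0992]
tray 0.73 [323.7, 145.0, 355.6, 161.0] [array([ 721.8, -113. ]), array([84.7, 19.2]), np.float64(62.5)] [0.0093 0.0169 0.0225]
bar_mid 0.86 [136.9, 200.5, 143.7, 272.5] [array([420.5, 292.5]), array([428.9, 172. ]), np.float64(56.8)] [0.0062 0.012  0.0163]
bar_mid 0.25 [351.5, 239.7, 374.3, 259.0] [array([411.5, -63.5]), array([ 43.5, 265.3]), np.float64(25.0)] [0.025  0.0704 0.0988]
cradle 0.62 [189.9, 165.4, 272.3, 268.8] [array([527. , 181.7]), array([314.1, 217.4]), np.float64(2.6)] [0.0068 0.0348 0.0687]
cover_handle 0.69 [189.6, 166.9, 260.9, 264.8] [array([528.2, 164.8]), array([217.9, 292.3]), np.float64(86.1)] [0.058  0.0628 0.0693]
bottle0_mid 0.76 [357.8, 196.8, 377.5, 212.9] [array([474.4, -68.8]), array([ 43.9, 331.9]), np.float64(43.9)] [0.0264 0.0707 0.0992]
(368, 203) [132 110  82] [ 0.57671893 -0.17627407  0.09553803] 93
(366, 248) [139 114  85] [ 0.45926532 -0.16441297  0.0958645 ] 98
(424, 236) [132 110  82] [ 0.48621513 -0.31559922  0.09510258] 92
(289, 288) [ 54 102  64] [0.3598278  0.03651617 0.09638612] 91
(358, 283) [ 57 117  69] [ 0.36831541 -0.14306964  0.09581539] 98
```

```bash
cat > c.py <<'E'
from h import *
c=manip.get_calibration("top")
for n,p,z in [("bar",(141,233),.008),("tip",(141.5,199),.008),("end",(138,272),.012),("tray",(139.5,236),.004),("tl",(119,192),.007),("tr",(158,192),.007),("br",(160,280),.007),("bl",(119,280),.007),("fulc",(262,222),.049)]:
    print(n,np.round(atz("top",[p],z,c)[0],4))
print(delta([0.45,0.365,0.25],down(np.pi/2)), delta([0.45,0.365,0.25],down(-np.pi/2)))
E
python3 c.py
```

```text
bar [0.5133 0.4234 0.008 ]
tip [0.6052 0.4232 0.008 ]
end [0.4098 0.4292 0.012 ]
tray [0.5057 0.4284 0.004 ]
tl [0.626  0.4853 0.007 ]
tr [0.6235 0.3788 0.007 ]
br [0.3878 0.3718 0.007 ]
bl [0.3897 0.4812 0.007 ]
fulc [0.5308 0.0987 0.049 ]
[-5.336e+00 -2.213e+00 -9.400e-02  1.000e-03 -0.000e+00 -2.942e+00] [-5.3360e+00 -2.2130e+00 -9.4000e-02 -0.0000e+00 -1.0000e-03  1.9558e+01]
```

```bash
python3 -m pendant '[[-0.5,-0.2,0,0,0,1,0],[-1,-0.4,0,0,0,2,0],[-1.6,-0.7,0,0,0,3,0],[-2.2,-1,0,0,0,4,0],[-2.8,-1.2,0,0,0,5,0],[-3.4,-1.4,0,0,0,6,0],[-4,-1.7,0,0,0,7,0],[-4.7,-2,0,0,0,8,0],[-5.3,-2,0,0,0,9,0],[-5.3,-2,0,0,0,10,0]]'
cat > e.py <<'E'
import sys
from h import *
a=eval(sys.argv[1]); q=eval(sys.argv[2]) if len(sys.argv)>2 else None
o=manip.get_obs(); print(np.round(o["clock"],1),np.round(o["position"],4),np.round(o["joint_pos"],2)); print(delta(a,q))
E
python3 e.py '[0.45,0.40,0.22]' 'down(-np.pi/2)'
```

```text
clock: 2.45
position: [0.4549, 0.3734, 0.2454]
ee_rot: [0.788, 0.615, 0.0, 0.0]
ft_force: [0.3, -0.2, -1.0]
grip_width: 0.499
grasp_force: 0.0
2.4 [0.4549 0.3734 0.2454] [-0.98  0.25  0.25  1.58 -0.06  1.32 -0.96]
[ 4.910e-01 -2.240e-01  5.080e-01  8.000e-03 -4.000e-03  9.495e+00]
```

```bash
python3 -m pendant '[[0.1,0,0.1,0,0,1.2,0],[0.2,-0.1,0.2,0,0,2.4,0],[0.3,-0.1,0.3,0,0,3.6,0],[0.4,-0.2,0.4,0,0,4.8,0],[0.5,-0.2,0.5,0,0,6,0],[0.5,-0.2,0.5,0,0,7.2,0],[0.5,-0.2,0.5,0,0,8.4,0],[0.5,-0.2,0.5,0,0,9.3,0],[0.5,-0.2,0.5,0,0,9.3,0],[0.5,-0.2,0.5,0,0,9.3,0]]'
cat > f.py <<'E'
from h import *
im,d,c=snap("wrist","w1.png")
o=manip.get_obs(); print(o["position"],o["joint_pos"][6], c["xyz"])
for t in ["bar_mid"]:
    for x in manip.tip_of(t,"wrist")[:3]: print(t,x,atz("wrist",[x["pixel"]],.008,c))
    for x in manip.trace(t,"wrist")[:2]:
        q=np.argwhere(x["pixels"])[:,::-1]; w=atz("wrist",q,.012,c)[:,:2]*1000
        print(x["p"],x["box"],cv2.minAreaRect(w.astype(np.float32)))
E
python3 f.py
```

```text
clock: 3.7
position: [0.4487, 0.4022, 0.2204]
ee_rot: [1.0, 0.02, 0.0, -0.0]
ft_force: [-0.0, 0.7, -0.2]
grip_width: 0.501
grasp_force: 0.0
[0.44871275 0.40217971 0.22033291] -2.2445895069478015 [0.51809086 0.40497591 0.34871184]
bar_mid {'pixel': [257.8, 112.5], 'p': 0.77} [[0.50841859 0.43114941 0.008     ]]
0.73 [243.8, 0.3, 278.7, 221.2] ((506.2344970703125, 428.1898193359375), (20.814495086669922, 192.819091796875), 88.33553314208984)
```

View pics/w1.png

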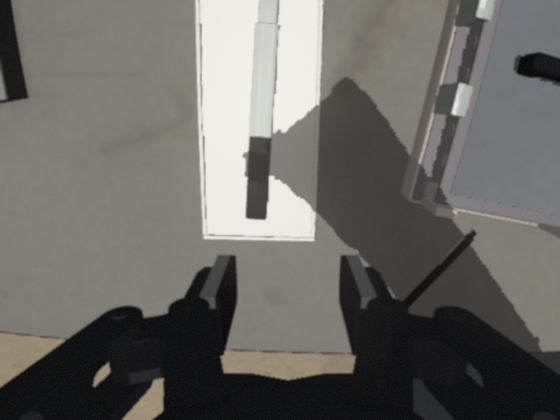

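The bar lies in the tray with its handle end at (257,218) and the handle/steel boundary at (261,137). It points along +x.

```bash
python3 - <<'E'
from h import *
c=manip.get_calibration("wrist")
print(atz("wrist",[(257,218),(260.5,137),(269,10)],.012,c))
r=(R.from_rotvec([0,0,-np.radians(1.7)])*R.from_quat(down(-np.pi/2))).as_quat()
print(delta([0.436,0.4295,0.019],r))
E
```

```text
[[0.4111211  0.4296866  0.012     ]
 [0.48721097 0.42783254 0.012     ]
 [0.59417155 0.42324475 0.012     ]]
[-2.340e-01 -5.550e-01  4.027e+00 -1.000e-03 -0.000e+00  4.800e-01]
```

```bash
python3 -m pendant '[[-0.1,-0.3,0.6,0,0,0.2,0],[-0.23,-0.55,1.2,0,0,0.48,0],[-0.23,-0.55,1.8,0,0,0.48,0],[-0.23,-0.55,2.4,0,0,0.48,0],[-0.23,-0.55,3,0,0,0.48,0],[-0.23,-0.55,3.5,0,0,0.48,0],[-0.23,-0.55,3.8,0,0,0.48,0],[-0.23,-0.55,4.0,0,0,0.48,0],[-0.23,-0.55,4.03,0,0,0.48,0],[-0.23,-0.55,4.03,0,0,0.48,-0.5]]' 100
python3 -m pendant '[[0,0,0,0,0,0,-1],[0,0,0,0,0,0,-1],[0,0,0,0,0,0,-1],[0,0,0,0,0,0,-1],[0,0,0,0,0,0,-1],[0,0,0,0,0,0,-1],[0,0,-0.3,0,0,0,-1],[0,0,-0.8,0,0,0,-1],[0,0,-1.4,0,0,0,-1],[0,0,-2,0,0,0,-1]]' 100
python3 e.py '[0.517,-0.018,0.12]' 'down(np.radians(82.6-180+90+180)-np.pi)'
```

```text
clock: 5.1
position: [0.4366, 0.4296, 0.0195]
ee_rot: [1.0, -0.015, 0.0, -0.0]
ft_force: [0.2, -0.5, 0.0]
grip_width: 0.3
grasp_force: 0.0
clock: 6.35
position: [0.4363, 0.4292, 0.1208]
ee_rot: [1.0, -0.016, 0.0, -0.0]
ft_force: [0.6, 0.2, -1.6]
grip_width: 0.185
grasp_force: 98.1
6.4 [0.4363 0.4292 0.1208] [-1.15  0.41  0.38  1.66 -0.17  1.1  -2.33]
[ 1.8930e+00  8.8890e+00  1.1000e-02 -2.0000e-03 -5.0000e-03 -1.0549e+01]
```

```bash
python3 -m pendant '[[0,0,-0.8,0,0,0,-1],[0.1,0.5,-1.6,0,0,0,-1],[0.2,1.3,-1.8,0,0,-0.5,-1],[0.4,2.2,-1.8,0,0,-1.5,-1],[0.6,3.1,-1.8,0,0,-2.5,-1],[0.8,4,-1.8,0,0,-3.5,-1],[1,4.9,-1.8,0,0,-4.5,-1],[1.2,5.8,-1.8,0,0,-5.5,-1],[1.3,6.7,-1.8,0,0,-6.5,-1],[1.4,7.5,-1.8,0,0,-7.5,-1]]'
python3 e.py '[0.512,-0.058,0.21]' 'down(np.radians(82.6-180+90+180)-np.pi)'
```

```text
clock: 7.6
position: [0.4945, 0.0502, 0.2098]
ee_rot: [0.873, 0.488, 0.001, -0.0]
ft_force: [1.0, 0.3, -1.9]
grip_width: 0.192
grasp_force: 99.5
7.6 [0.4945 0.0502 0.2098] [-0.73  0.06  0.57  1.87 -0.04  1.22 -0.71]
[-1.662  1.431 -0.006  0.004 -0.008 -3.022]
```

```bash
python3 -m pendant '[[-0.4,0.3,0,0,0,-0.6,-1],[-0.8,0.7,0,0,0,-1.2,-1],[-1.2,1,0,0,0,-1.8,-1],[-1.66,1.43,0,0,0,-2.4,-1],[-1.66,1.43,0,0,0,-3,-1],[-1.66,1.43,0,0,0,-3,-1],[-1.66,1.43,0,0,0,-3,-1],[-1.66,1.43,0,0,0,-3,-1],[-1.66,1.43,0,0,0,-3,-1],[-1.66,1.43,0,0,0,-3,-1]]'
cat > g.py <<'E'
from h import *
im,d,c=snap("wrist","w2.png")
o=manip.get_obs(); print(o["position"],o["joint_pos"][6], c["xyz"])
for t,z in [("notch",.058),("fulcrum",.049),("catches",.07),("cover_front",.058),("cover_handle",.092),("bar_mid",.2)]:
    for x in manip.tip_of(t,"wrist")[:2]: print(t,x,atz("wrist",[x["pixel"]],z,c))
np.save("w2d.npy",d); import pickle; pickle.dump(c,open("w2c.pkl","wb"))
E
python3 g.py
```

```text
clock: 8.85
position: [0.5116, -0.0559, 0.2088]
ee_rot: [0.753, 0.658, -0.0, -0.0]
ft_force: [0.1, -0.2, -1.3]
grip_width: 0.188
grasp_force: 99.5
[ 0.51166479 -0.05590918  0.20879449] -0.044765742035836935 [0.52112465 0.0129458  0.33715278]
catches {'pixel': [519.4, 182.8], 'p': 0.68} [[ 0.68927848 -0.06695254  0.07      ]]
bar_mid {'pixel': [283.0, 95.0], 'p': 0.64} [[0.51985031 0.0156466  0.2       ]]
```

View pics/w2.png

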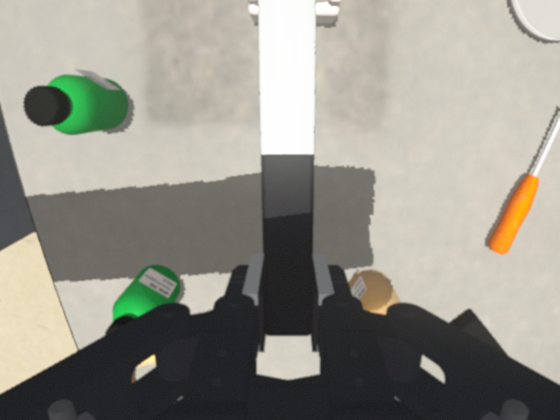

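The bar hangs straight along the image column about 288. The fulcrum bracket ends just show at (253,10) and (328,12), so I need to look from farther forward.

```bash
python3 -m pendant '[[0.5,0,-0.3,0,0,0,-1],[1,0,-0.6,0,0,0,-1],[1.5,0,-1,0,0,0,-1],[2,0,-1,0,0,0,-1],[2.4,0,-1,0,0,0,-1],[2.4,0,-1,0,0,0,-1],[2.4,0,-1,0,0,0,-1],[2.4,0,-1,0,0,0,-1],[2.4,0,-1,0,0,0,-1],[2.4,0,-1,0,0,0,-1]]'
sed -i 's/w2/w3/g' g.py; python3 g.py
```

```text
clock: 10.45
position: [0.5279, 0.0626, 0.2588]
ee_rot: [0.754, 0.657, 0.0, -0.0]
ft_force: [0.4, 0.4, -1.9]
grip_width: 0.188
grasp_force: 99.6
[0.52788593 0.06275115 0.25881716] -0.28119203966273465 [0.53738836 0.13141205 0.38720075]
catches {'pixel': [286.1, 96.0], 'p': 0.72} [[0.53689036 0.13653558 0.07      ]]
bar_mid {'pixel': [286.8, 94.9], 'p': 0.6} [[0.53750197 0.13490609 0.2       ]]
bar_mid {'pixel': [77.4, 12.1], 'p': 0.35} [[0.44263458 0.18981005 0.2       ]]
```

View pics/w3.png

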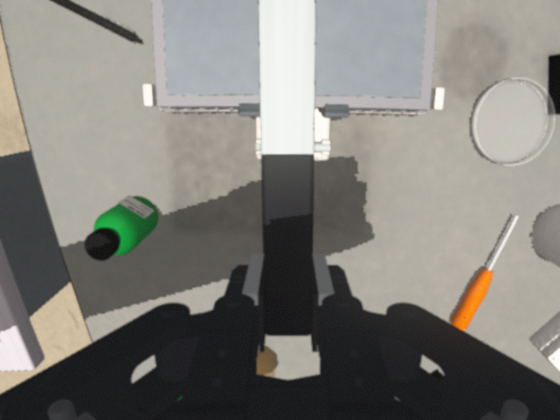

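The catches show at (250,110) and (337,110), the fulcrum rod ends at (259,148) and (328,149), and the front posts at (148,95) and (439,98).

```bash
python3 - <<'E'
from h import *
import pickle
c=pickle.load(open("w3c.pkl","rb")); d=np.load("w3d.npy")
f=lambda p,z: np.round(atz("wrist",p,z,c),4)
print("catch",f([(250,110),(337,110)],.068)); print("fulc",f([(259,148),(328,149)],.047)); print("post",f([(148,95),(439,98)],.062))
v,u=np.mgrid[0:420,0:560]; W=atdepth("wrist",np.c_[u.ravel(),v.ravel()],d,c).reshape(420,560,3)
for r in [(148,95),(439,98),(250,110),(337,110),(200,100),(390,100),(260,140),(328,140),(200,60)]: print(r,np.round(W[r[1],r[0]],4))
# rows of front edge of cover region: first row where z drops below .05
E=[]
for col in list(range(175,232,3))+list(range(352,415,3)):
    rows=[r for r in range(60,135) if W[r,col,2]>.052]; E.append(W[max(rows),col])
E=np.array(E); k=np.polyfit(E[:,0],E[:,1],1); print("edge slope deg",np.degrees(np.arctan(k[0])),E[:,2].mean(), np.polyval(k,.535))
print("bar z",[np.round(W[r,288],4) for r in (20,80,140,200,300)])
E
```

```text
catch [[0.5055 0.1294 0.068 ]
 [0.5775 0.1197 0.068 ]]
fulc [[0.5061 0.0947 0.047 ]
 [0.5684 0.0853 0.047 ]]
post [[0.4201 0.1549 0.062 ]
 [0.6671 0.1189 0.062 ]]
(148, 95) [0.4213 0.1546 0.0654]
(439, 98) [0.6656 0.1191 0.0658]
(250, 110) [0.5054 0.1294 0.0678]
(337, 110) [0.5772 0.1198 0.0703]
(200, 100) [0.4641 0.1438 0.0628]
(390, 100) [0.6238 0.1222 0.0636]
(260, 140) [0.5256 0.1194 0.2497]
(328, 140) [0.5695 0.0931 0.0441]
(200, 60) [0.4699 0.176  0.062 ]
edge slope deg -8.371684254016781 0.09401823325786614 0.12876504920809576
bar z [array([0.5413, 0.1589, 0.2501]), array([0.5386, 0.139 , 0.2493]), array([0.5357, 0.1181, 0.2507]), array([0.5327, 0.0957, 0.2503]), array([0.5269, 0.0534, 0.2505])]
```

```bash
cat >> h.py <<'E'
C=np.array([0.5515,0.195]); TH=np.radians(82.0); U=np.array([np.cos(TH),np.sin(TH)]); N=np.array([-U[1],U[0]])
def cw(x,y,z): return np.r_[C+x*U+y*N,z]
def tool(yaw_x,pitch=0):
    "tool x at world angle yaw_x, pointing down; pitch>0 raises the tool's +x end (turn about tool -y?)"
    r=R.from_quat(down(yaw_x+np.pi/2)); m=r.as_matrix()
    if m[:,0]@[np.cos(yaw_x),np.sin(yaw_x),0]<0: r=r*R.from_rotvec([0,0,np.pi])
    return (r*R.from_rotvec([0,pitch,0])).as_quat()
E
python3 - <<'E'
from h import *
o=manip.get_obs(); m=R.from_quat(o["ee_rot"]).as_matrix(); print("toolx deg",np.degrees(np.arctan2(m[1,0],m[0,0])))
n=-N; x,y=o["position"][:2]; print("tcp offs along N", (o["position"][:2]-C)@N)
b=np.array([.5357,.1181]); print("bar offs N",(b-C)@N)
off=(o["position"][:2]-C)@N-(b-C)@N
print(off)
print(delta(cw(-.2506,off,.13),tool(TH)), delta(cw(-.2506,off,.0665),tool(TH)))
print(R.from_quat(tool(TH,0.2)).apply([1,0,0]))
E
```

```text
toolx deg 82.22456805960566
tcp offs along N 0.005004075516926997
bar offs N 0.004943824022287811
6.025149463918626e-05
[-2.332e+00  9.000e-02  2.575e+00 -0.000e+00 -1.000e-03  2.800e-02] [-2.332e+00  9.000e-02  3.845e+00 -0.000e+00 -1.000e-03  2.800e-02]
[0.1363989  0.97052864 0.19866933]
```

```bash
python3 -m pendant '[[-0.8,0,0,0,0,0,-1],[-1.6,0.1,0,0,0,0,-1],[-2.33,0.1,0.4,0,0,0,-1],[-2.33,0.1,1.2,0,0,0,-1],[-2.33,0.1,2,0,0,0,-1],[-2.33,0.1,2.7,0,0,0,-1],[-2.33,0.1,3.3,0,0,0,-1],[-2.33,0.1,3.6,0,0,0,-1],[-2.33,0.1,3.75,0,0,0,-1],[-2.33,0.1,3.82,0,0,0,-1]]'
python3 - <<'E'
from h import *
im,d,c=snap("wrist","w4.png"); snap("scene","s4.png")
o=manip.get_obs(); print(o["position"],o["ft_force"],[(o["position"][:2]-C)@U,(o["position"][:2]-C)@N])
v,u=np.mgrid[0:420,0:560]; W=atdepth("wrist",np.c_[u.ravel(),v.ravel()],d,c).reshape(420,560,3)
for r in (60,90,140,200,300):
    p=W[r,288]; print(r,np.round(p,4),np.round([(p[:2]-C)@U,(p[:2]-C)@N],4))
s=cv2.imread("pics/s4.png")[130:290,150:350]; w=cv2.imread("pics/w4.png")
cv2.imwrite("pics/m4.png",np.hstack([cv2.resize(s,(420,336)),cv2.resize(w[0:300,100:450],(380,336))]))
E
```

```text
clock: 12.05
position: [0.5176, -0.0532, 0.0682]
ee_rot: [0.753, 0.658, 0.0, 0.0]
ft_force: [0.2, 0.5, -1.7]
grip_width: 0.185
grasp_force: 99.5
[ 0.51747414 -0.05312654  0.06825295] [ 0.23698771  0.25420148 -2.42154087] [np.float64(-0.2504472731627941), np.float64(-0.0008378200365713121)]
60 [0.5292 0.03   0.0589] [-0.1665 -0.0009]
90 [0.5278 0.0198 0.0591] [-0.1768 -0.0009]
140 [0.5254 0.0023 0.0592] [-0.1945 -0.001 ]
200 [ 0.5224 -0.0201  0.0599] [-0.217  -0.0011]
300 [ 0.5166 -0.0624  0.06  ] [-0.2597 -0.0013]
```

View pics/m4.png

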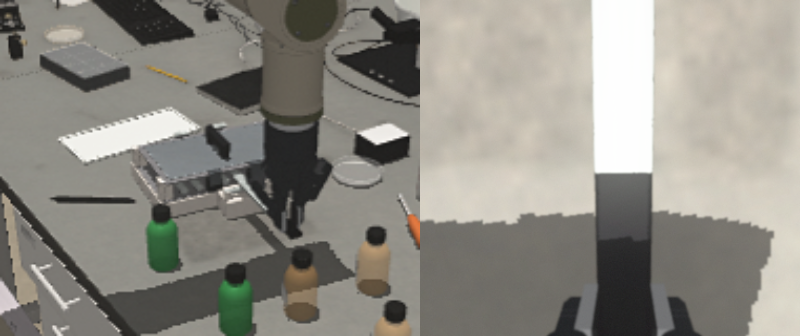

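The bar is in line with the cradle, about 2 mm above the fulcrum, with its tip short of the cover. I'm pushing it in.

```bash
python3 -m pendant '[[0,0,0.02,0,0,0,-1],[0.1,0,0.02,0,0,0,-1],[0.2,0,0.02,0,0,0,-1],[0.3,0,0.02,0,0,0,-1],[0.4,0,0.02,0,0,0,-1],[0.5,0,0.02,0,0,0,-1],[0.6,0,0.02,0,0,0,-1],[0.7,0,0.02,0,0,0,-1],[0.76,0,0.02,0,0,0,-1],[0.76,0,0.02,0,0,0,-1]]'
python3 - <<'E'
from h import *
o=manip.get_obs(); print(o["position"],o["ft_force"],[(o["position"][:2]-C)@U,(o["position"][:2]-C)@N])
im,d,c=snap("wrist","w5.png")
v,u=np.mgrid[0:420,0:560]; W=atdepth("wrist",np.c_[u.ravel(),v.ravel()],d,c).reshape(420,560,3)
for r in (5,40,140,200,300):
    p=W[r,288]; print(r,np.round(p,4),np.round([(p[:2]-C)@U,(p[:2]-C)@N],4))
g=im[:,288].astype(int).sum(1); print("boundary rows",[ (r,g[r]) for r in range(100,200,8)])
E
```

```text
clock: 13.4
position: [0.5222, -0.0153, 0.0668]
ee_rot: [0.753, 0.658, 0.0, -0.0]
ft_force: [0.2, -0.3, -1.3]
grip_width: 0.187
grasp_force: 99.5
[ 0.52223525 -0.01527813  0.06678133] [ 0.22020899 -0.28631755 -1.25491943] [np.float64(-0.21230458053565376), np.float64(-0.00028511625753199017)]
5 [0.5363 0.086  0.0574] [-1.1e-01 -1.0e-04]
40 [0.5347 0.0745 0.0576] [-1.216e-01 -1.000e-04]
140 [0.53   0.0401 0.0578] [-0.1564 -0.0003]
200 [0.527 0.018 0.059] [-0.1787 -0.0004]
300 [ 0.5213 -0.0244  0.0587] [-0.2215 -0.0006]
boundary rows [(100, np.int64(733)), (108, np.int64(733)), (116, np.int64(732)), (124, np.int64(733)), (132, np.int64(733)), (140, np.int64(733)), (148, np.int64(731)), (156, np.int64(249)), (164, np.int64(239)), (172, np.int64(224)), (180, np.int64(217)), (188, np.int64(209)), (196, np.int64(195))]
```

```bash
python3 -m pendant '[[0,0,0.04,0,0.1,0,-1],[-0.01,0,0.08,0,0.2,0,-1],[-0.01,0,0.12,0,0.3,0,-1],[-0.02,0,0.15,0,0.4,0,-1],[-0.02,0,0.18,0,0.5,0,-1],[-0.02,0,0.21,0,0.6,0,-1],[-0.02,0,0.24,0,0.7,0,-1],[-0.03,0,0.27,0,0.8,0,-1],[-0.03,0,0.3,0,0.9,0,-1],[-0.03,0,0.32,0,1,0,-1]]' 120
cat > k.py <<'E'
from h import *
o=manip.get_obs(); print(np.round(o["position"],4),np.round(o["ft_force"],1),np.round([(o["position"][:2]-C)@U,(o["position"][:2]-C)@N],4))
im,d=manip.camera("top"); c=manip.get_calibration("top")
v,u=np.mgrid[0:420,0:560]; W=atdepth("top",np.c_[u.ravel(),v.ravel()],d,c).reshape(420,560,3)
x=(W[...,:2]-C)@U; y=(W[...,:2]-C)@N
for a in (-.062,-.04,0,.04,.06):
    m=(abs(x-a)<.006)&(abs(abs(y)-.06)<.035)&(W[...,2]>.05); print(a,np.round(np.median(W[m][:,2]),4),m.sum())
E
python3 k.py
```

```text
clock: 14.7
position: [0.5232, -0.0173, 0.0524]
ee_rot: [0.751, 0.656, 0.054, -0.046]
ft_force: [-5.3, -1.8, 19.1]
grip_width: 0.178
grasp_force: 123.4
[ 0.5232 -0.0173  0.0524] [-5.3 -1.8 19.1] [-0.2141 -0.0015]
-0.062 0.0653 252
-0.04 0.0657 258
0 0.0653 255
0.04 0.0652 246
0.06 0.0642 244
```

```bash
python3 -m pendant '[[0,0,0.03,0,0.1,0,-1],[-0.01,0,0.06,0,0.2,0,-1],[-0.01,0,0.09,0,0.3,0,-1],[-0.02,0,0.12,0,0.4,0,-1],[-0.02,0,0.15,0,0.5,0,-1],[-0.03,0,0.18,0,0.6,0,-1],[-0.03,0,0.21,0,0.7,0,-1],[-0.03,0,0.23,0,0.75,0,-1],[-0.03,0,0.23,0,0.75,0,-1],[-0.03,0,0.23,0,0.75,0,-1]]'
python3 k.py
```

```text
clock: 16.0
position: [0.5219, -0.017, 0.0391]
ee_rot: [0.748, 0.653, 0.092, -0.08]
ft_force: [-0.8, -1.1, -0.9]
grip_width: 0.179
grasp_force: 120.6
[ 0.5219 -0.017   0.0391] [-0.8 -1.1 -0.9] [-2.141e-01 -2.000e-04]
-0.062 0.0759 254
-0.04 0.0743 247
0 0.0702 255
0.04 0.0656 244
0.06 0.0633 246
```

The cover has snapped up: its front is now about 13 mm higher than the rear. I'm lowering the bar and withdrawing it.

```bash
python3 -m pendant '[[0.02,0,-0.06,0,-0.2,0,-1],[0.03,0,-0.12,0,-0.4,0,-1],[0.05,0,-0.18,0,-0.6,0,-1],[0.06,0,-0.24,0,-0.8,0,-1],[0.08,0,-0.3,0,-1,0,-1],[0.09,0,-0.36,0,-1.2,0,-1],[0.11,0,-0.42,0,-1.4,0,-1],[0.12,0,-0.48,0,-1.6,0,-1],[0.13,0,-0.52,0,-1.75,0,-1],[0.13,0,-0.52,0,-1.75,0,-1]]'
python3 -m pendant '[[-0.2,0,0,0,0,0,-1],[-0.4,0,0,0,0,0,-1],[-0.6,0,0,0,0,0,-1],[-0.8,0,0,0,0,0,-1],[-1,0,0,0,0,0,-1],[-1.1,0,-0.5,0,0,0,-1],[-1.1,0,-1.3,0,0,0,-1],[-1.1,0,-2.2,0,0,0,-1],[-1.1,0,-3,0,0,0,-1],[-1.1,0,-3,0,0,0,-1]]'
python3 k.py; python3 e.py '[0.436,0.43,0.22]' 'tool(0)'
```

```text
clock: 17.3
position: [0.5221, -0.0164, 0.066]
ee_rot: [0.753, 0.658, 0.0, -0.0]
ft_force: [0.5, 0.3, -1.3]
grip_width: 0.176
grasp_force: 120.5
clock: 18.55
position: [0.5161, -0.072, 0.2188]
ee_rot: [0.754, 0.657, 0.002, 0.001]
ft_force: [-0.3, 1.4, -2.5]
grip_width: 0.175
grasp_force: 120.5
[ 0.5161 -0.072   0.2188] [-0.3  1.4 -2.5] [-0.2693 -0.0021]
-0.062 0.0709 250
-0.04 0.0704 253
0 0.0672 246
0.04 0.0645 251
0.06 0.0633 244
18.6 [ 0.5151 -0.0717  0.2168] [-0.56  0.12  0.67  1.81 -0.08  1.24 -0.01]
[ 9.7270e+00 -2.9250e+00 -6.0000e-02  7.0000e-03 -1.7000e-02  1.0278e+01]
```

```bash
python3 -m pendant '[[0.7,-0.2,-0.2,0,0,0.3,-1],[1.4,-0.4,-0.3,0,0,0.9,-1],[2.3,-0.7,-0.3,0,0,1.6,-1],[3.2,-1,-0.3,0,0,2.5,-1],[4.2,-1.3,-0.3,0,0,3.5,-1],[5.2,-1.6,-0.3,0,0,4.5,-1],[6.2,-1.9,-0.3,0,0,5.5,-1],[7.2,-2.2,-0.3,0,0,6.5,-1],[8.2,-2.5,-0.3,0,0,7.5,-1],[9.2,-2.8,-0.3,0,0,8.5,-1]]'
python3 e.py '[0.434,0.43,0.12]' 'tool(0)'
```

```text
clock: 19.85
position: [0.4373, 0.4042, 0.229]
ee_rot: [0.993, 0.121, -0.001, 0.001]
ft_force: [0.3, -0.0, -1.8]
grip_width: 0.183
grasp_force: 120.5
19.8 [0.4373 0.4042 0.229 ] [-1.12  0.28  0.36  1.58 -0.1   1.3  -2.07]
[ 0.065 -0.52   2.178  0.012  0.016  1.743]
```

```bash
python3 -m pendant '[[0.06,-0.5,0,0,0,1,-1],[0.06,-0.52,0.6,0,0,1.74,-1],[0.06,-0.52,1.4,0,0,1.74,-1],[0.06,-0.52,2.2,0,0,1.74,-1],[0.06,-0.52,2.9,0,0,1.74,-1],[0.06,-0.52,3.4,0,0,1.74,-1],[0.06,-0.52,3.8,0,0,1.74,-1],[0.06,-0.52,4.05,0,0,1.74,-1],[0.06,-0.52,4.15,0,0,1.74,-1],[0.06,-0.52,4.15,0,0,1.74,-1]]'
python3 -m pendant '[[0,0,0,0,0,0,-1],[0,0,0,0,0,0,-0.4],[0,0,0,0,0,0,-0.2],[0,0,0,0,0,0,0],[0,0,0,0,0,0,0],[0,0,-0.5,0,0,0,0],[0,0,-1.5,0,0,0,0],[0,0,-2.5,0,0,0,0],[0,0,-3.5,0,0,0,0],[0,0,-4,0,0,0,0]]'
python3 - <<'E'
from h import *
im,d,c=snap("top","t2.png")
for x in manip.tip_of("bar_mid","top")[:2]: print(x,atz("top",[x["pixel"]],.008,c))
hz=.082
# cover handle from top: dark pixels in handle zone
v,u=np.mgrid[0:420,0:560]; W=atz("top",np.c_[u.ravel(),v.ravel()],.096,c).reshape(420,560,3)
m=(im.sum(2)<150)&(np.hypot(W[...,0]-C[0],W[...,1]-C[1])<.055)
print(m.sum(),cv2.minAreaRect((W[m][:,:2]*1000).astype(np.float32)))
cv2.imwrite("pics/t2c.png",cv2.resize(im[130:310,100:300,::-1],(600,540)))
print(delta(cw(0.0,0,.22),tool(TH)))
E
```

```text
clock: 21.1
position: [0.4348, 0.4294, 0.0237]
ee_rot: [1.0, 0.003, 0.0, -0.0]
ft_force: [0.5, 0.1, -1.2]
grip_width: 0.179
grasp_force: 120.5
clock: 22.35
position: [0.4353, 0.4298, 0.2268]
ee_rot: [1.0, 0.003, 0.001, -0.002]
ft_force: [-0.1, 0.0, -0.9]
grip_width: 0.5
grasp_force: 0.0
{'pixel': [140.9, 236.8], 'p': 0.64} [[0.50310783 0.42354965 0.008     ]]
58 ((549.81298828125, 196.08897399902344), (74.26703643798828, 12.156671524047852), 81.23139190673828)
[ 2.2910e+00  4.7170e+00  1.2700e-01 -1.0000e-02 -4.2000e-02 -1.0213e+01]
```

View pics/t2c.png

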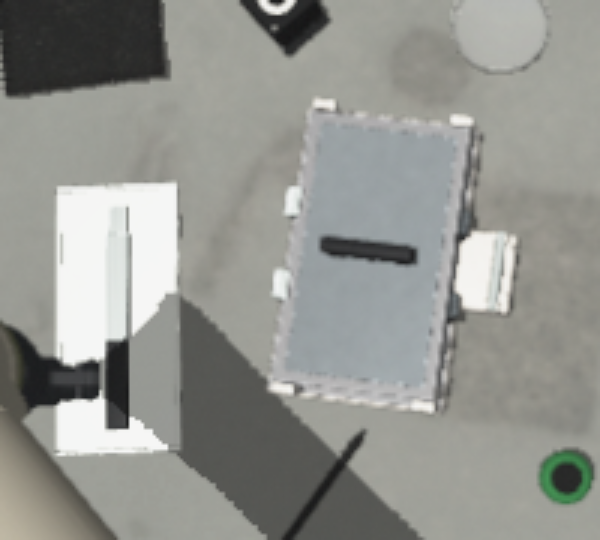

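```bash
python3 -m pendant '[[0.2,0.4,0,0,0,-1.2,0],[0.5,0.9,0,0,0,-2.4,0],[0.8,1.4,0,0,0,-3.6,0],[1,2,0,0,0,-4.8,0],[1.3,2.6,0,0,0,-6,0],[1.6,3.2,0,0,0,-7.2,0],[1.9,3.8,0,0,0,-8.4,0],[2.2,4.4,0,0,0,-9.5,0],[2.3,4.7,0,0,0,-10.2,0],[2.3,4.7,0,0,0,-10.2,0]]'
python3 e.py 'np.r_[.5505,.1958,.086]' 'tool(TH,-0.07)'
```

```text
clock: 23.7
position: [0.551, 0.1934, 0.2226]
ee_rot: [0.756, 0.654, -0.001, -0.0]
ft_force: [-0.1, -0.2, -1.2]
grip_width: 0.499
grasp_force: 0.0
23.7 [0.551  0.1934 0.2226] [-0.71  0.26  0.35  1.62 -0.09  1.28 -0.49]
[ 0.049 -0.014  2.732 -0.008 -0.495 -0.035]
```

```bash
python3 -m pendant '[[0.05,0,0.6,0,-0.2,0,0],[0.05,0,1.2,0,-0.4,0,0],[0.05,0,1.8,0,-0.5,0,0],[0.05,0,2.3,0,-0.5,0,0],[0.05,0,2.6,0,-0.5,0,0],[0.05,0,2.73,0,-0.5,0,0],[0.05,0,2.73,0,-0.5,0,0],[0.05,0,2.73,0,-0.5,0,-0.5],[0.05,0,2.73,0,-0.5,0,-1],[0.05,0,2.73,0,-0.5,0,-1]]' 100
python3 -m pendant '[[0,0,0,0,0,0,-1],[0,0,0,0,0,0,-1],[0,0,0,0,0,0,-1],[0,0,0,0,0,0,-1],[0,0,0,0,0,0,-1],[0,0,0,0,0,0,-1],[0,0,0,0,0,0,-1],[0,0,0,0,0,0,-1],[0,0,0,0,0,0,-1],[0,0,0,0,0,0,-1]]'
python3 k.py
```

```text
clock: 24.95
position: [0.5518, 0.1976, 0.088]
ee_rot: [0.755, 0.655, -0.026, 0.023]
ft_force: [-1.5, 0.1, 7.0]
grip_width: 0.143
grasp_force: 97.6
clock: 26.2
position: [0.5518, 0.1976, 0.088]
ee_rot: [0.755, 0.655, -0.026, 0.023]
ft_force: [-0.7, -1.0, 7.0]
grip_width: 0.144
grasp_force: 97.6
[0.5518 0.1976 0.088 ] [-0.7 -1.   7. ] [0.0027 0.0001]
-0.062 0.0728 378
-0.04 0.4829 486
0 0.494 445
0.04 0.4805 217
0.06 0.4745 55
```

```bash
python3 -m pendant '[[-0.06,0,0,0,0,0,-1],[-0.12,0,0,0,0,0,-1],[-0.18,0,0,0,0,0,-1],[-0.24,0,0,0,0,0,-1],[-0.3,0,0,0,0,0,-1],[-0.36,0,0,0,0,0,-1],[-0.42,0,0,0,0,0,-1],[-0.48,0,0,0,0,0,-1],[-0.48,0,0,0,0,0,-1],[-0.48,0,0,0,0,0,-1]]'
python3 k.py
```

```text
clock: 27.5
position: [0.5494, 0.1747, 0.0908]
ee_rot: [0.755, 0.655, -0.024, 0.023]
ft_force: [0.2, 1.9, 12.4]
grip_width: 0.138
grasp_force: 99.1
[0.5494 0.1747 0.0908] [ 0.2  1.9 12.4] [-0.0204 -0.0008]
-0.062 0.4883 452
-0.04 0.5037 419
0 0.4951 279
0.04 0.4767 35
0.06 nan 0
  return _methods._mean(a, axis=axis, dtype=dtype,
  ret = ret.dtype.type(ret / rcount)
```

```bash
python3 -m pendant '[[0,0,-0.04,0,0,0,-1],[0,0,-0.08,0,0,0,-1],[0,0,-0.12,0,0,0,-1],[0,0,-0.16,0,0,0,-1],[0,0,-0.2,0,0,0,-1],[0,0,-0.25,0,0,0,-1],[0,0,-0.3,0,0,0,-1],[0,0,-0.4,0,0,0,-1],[0,0,-0.4,0,0,0,-1],[0,0,-0.4,0,0,0,-1]]'
python3 e.py 'cw(-0.225,-0.0,0.16)' 'tool(TH)'
```

```text
clock: 28.8
position: [0.548, 0.1751, 0.1086]
ee_rot: [0.755, 0.655, -0.026, 0.023]
ft_force: [-0.1, 0.5, -2.3]
grip_width: 0.139
grasp_force: 97.6
28.8 [0.548  0.1751 0.1086] [-0.7   0.37  0.34  1.74 -0.07  1.08 -0.49]
[-4.157e+00  2.000e-02 -7.400e-01 -1.000e-03  4.990e-01 -1.200e-02]
```

```bash
python3 -m pendant '[[0,0,-0.3,0,0,0,-1],[0,0,-0.7,0,0.1,0,-1],[-0.3,0,-1,0,0.2,0,-1],[-0.9,0,-1,0,0.3,0,-1],[-1.6,0,-1,0,0.4,0,-1],[-2.3,0,-0.9,0,0.5,0,-1],[-3,0,-0.85,0,0.5,0,-1],[-3.6,0,-0.8,0,0.5,0,-1],[-4,0,-0.75,0,0.5,0,-1],[-4,0,-0.75,0,0.5,0,-1]]'
python3 e.py 'cw(-0.218,-0.0,0.03)' 'tool(TH)'
python3 - <<'E'
from h import *
im,d,c=snap("scene","s6.png"); cv2.imwrite("pics/s6c.png",cv2.resize(im[120:320,120:400,::-1],(700,500)))
E
```

```text
clock: 30.05
position: [0.52, -0.0226, 0.161]
ee_rot: [0.757, 0.654, 0.001, 0.0]
ft_force: [-0.2, -0.0, -2.1]
grip_width: 0.139
grasp_force: 97.7
30.0 [ 0.52   -0.0226  0.161 ] [-0.46  0.17  0.46  1.87 -0.08  1.12 -0.11]
[ 0.035  0.016  2.62   0.008 -0.005 -0.042]
```

View pics/s6c.png

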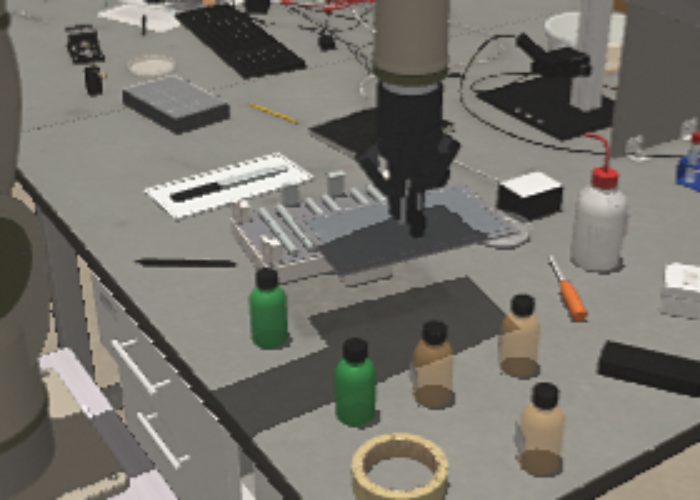

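The cover is out and held level over the free bench. I'm lowering it.

```bash
python3 -m pendant '[[0,0,0.5,0,0,0,-1],[0,0,1,0,0,0,-1],[0,0,1.5,0,0,0,-1],[0,0,2,0,0,0,-1],[0,0,2.4,0,0,0,-1],[0,0,2.55,0,0,0,-1],[0,0,2.62,0,0,0,-1],[0,0,2.66,0,0,0,-1],[0,0,2.69,0,0,0,-1],[0,0,2.7,0,0,0,-1]]'
python3 -m pendant '[[0,0,0,0,0,0,-1],[0,0,0.02,0,0,0,-0.8],[0,0,0.02,0,0,0,-0.5],[0,0,0.02,0,0,0,-0.2],[0,0,0,0,0,0,0],[0,0,-0.3,0,0,0,0],[0,0,-1,0,0,0,0],[0,0,-2,0,0,0,0],[0,0,-3,0,0,0,0],[0,0,-3.5,0,0,0,0]]'
python3 - <<'E'
from h import *
im,d,c=snap("top","t7.png")
v,u=np.mgrid[0:420,0:560]; W=atdepth("top",np.c_[u.ravel(),v.ravel()],d,c).reshape(420,560,3)
x=(W[...,:2]-C)@U; y=(W[...,:2]-C)@N
for a in(-.27,-.16):
  for b in(-.08,.08):
    m=(abs(x-a)<.01)&(abs(y-b)<.02); print(a,b,np.median(W[m][:,2]))
b0=(abs(x+.335)<.0)
for p in [(368,203),(366,248),(424,236)]:
    m=(abs(u-p[0])<12)&(abs(v-p[1])<12)&(W[...,2]>.09)&(W[...,2]<.11); q=W[m].mean(0); print(p,q,np.round([(q[:2]-C)@U,(q[:2]-C)@N],3))
cv2.imwrite("pics/t7c.png",cv2.resize(im[150:310,180:460,::-1],(784,448)))
E
```

```text
clock: 31.35
position: [0.5207, -0.0198, 0.0255]
ee_rot: [0.755, 0.655, 0.0, 0.0]
ft_force: [-2.2, 0.4, 7.9]
grip_width: 0.141
grasp_force: 99.2
clock: 32.6
position: [0.5213, -0.0202, 0.2039]
ee_rot: [0.755, 0.655, 0.002, 0.001]
ft_force: [0.2, 0.4, -1.2]
grip_width: 0.5
grasp_force: 0.0
-0.27 -0.08 nan
-0.27 0.08 0.5927876170775604
-0.16 -0.08 0.003917703174811993
-0.16 0.08 0.004543010531302238
(368, 203) [ 0.57678716 -0.17692093  0.09637311] [-0.365 -0.077]
(366, 248) [ 0.45940513 -0.16450271  0.09645093] [-0.369  0.041]
(424, 236) [ 0.48660171 -0.31629956  0.09625044] [-0.515 -0.007]
  return _methods._mean(a, axis=axis, dtype=dtype,
  ret = ret.dtype.type(ret / rcount)
```

View pics/t7c.png

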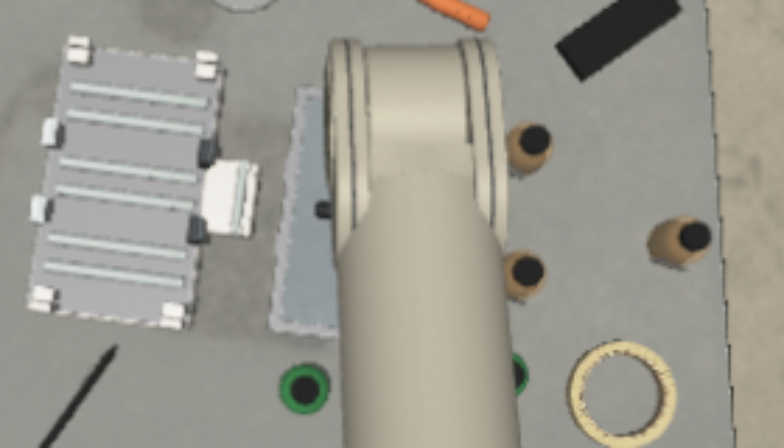

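The cover lies flat with its handle up. In the crop, the three brown bottles are at (532,145), (527,272) and (690,238), i.e. full-image (369,203), (368,247) and (426,235). The two green look-alikes are at (305,388) and (515,375), so I leave those alone.

```bash
cat > p.py <<'E'
import sys
from h import *
B=dict(A=(.577,-.177),B=(.4594,-.1645),C=(.4866,-.3163))
def pick(n,back=0.,pd=48,h=.048,f=.008):
    q=tool(TH,-np.radians(pd)); tz=R.from_quat(q).as_matrix()[:,2]
    return np.r_[B[n],h]+(f-back)*tz,q
def place(y,up=0.,pd=35,z=.066,f=.008,x=0):
    q=tool(TH,np.radians(pd)); tz=R.from_quat(q).as_matrix()[:,2]
    return cw(x,y,z+up)+f*tz,q
o=manip.get_obs(); print(np.round(o["position"],4),np.round(o["joint_pos"],2),"grip",round(o["grip_width"],3),round(o["grasp_force"],1),np.round(o["ft_force"],1))
for e in sys.argv[1:]:
    p,q=eval(e); print(e,np.round(p,4),delta(p,q))
E
python3 p.py 'pick("A",.09)' 'pick("A")'
```

```text
[ 0.5222 -0.0202  0.2061] [-0.48  0.13  0.47  1.81 -0.06  1.21 -0.13] grip 0.496 0.0 [ 1.5 -0.2  2.5]
pick("A",.09) [ 0.5855 -0.1167  0.1029] [-1.736  1.511  2.072  0.039 -6.017 -0.036]
pick("A") [ 0.5762 -0.1829  0.0426] [-3.077  1.506  3.273  0.039 -6.017 -0.036]
```

```bash
python3 -m pendant '[[-0.2,0.2,0,0,-0.6,0,0.5],[-0.4,0.4,0.1,0,-1.3,0,0.5],[-0.6,0.6,0.3,0,-2,0,0.5],[-0.8,0.8,0.5,0,-2.7,0,0.5],[-1,1,0.8,0,-3.4,0,0.5],[-1.2,1.2,1,0,-4.1,0,0.5],[-1.4,1.4,1.3,0,-4.8,0,0.5],[-1.6,1.5,1.6,0,-5.5,0,0.5],[-1.7,1.5,1.9,0,-6,0,0.5],[-1.74,1.51,2.07,0,-6,0,0.5]]' 60
python3 p.py 'pick("A",.09)' 'pick("A")'
```

```text
clock: 33.9
position: [0.5826, -0.1157, 0.0954]
ee_rot: [0.689, 0.599, -0.308, 0.267]
ft_force: [-0.7, 0.1, -0.2]
grip_width: 0.753
grasp_force: 0.0
[ 0.5826 -0.1157  0.0954] [-0.68  0.66  0.53  1.69  0.5   1.22 -0.59] grip 0.753 0.0 [-0.7  0.1 -0.2]
pick("A",.09) [ 0.5855 -0.1167  0.1029] [-0.118  0.059 -0.091 -0.008  0.006  0.008]
pick("A") [ 0.5762 -0.1829  0.0426] [-0.117  0.061  1.709 -0.008  0.006  0.008]
```

```bash
python3 -m pendant '[[-0.1,0.06,0,0,0,0,0.5],[-0.12,0.06,0.2,0,0,0,0.5],[-0.12,0.06,0.5,0,0,0,0.5],[-0.12,0.06,0.8,0,0,0,0.5],[-0.12,0.06,1.1,0,0,0,0.5],[-0.12,0.06,1.4,0,0,0,0.5],[-0.12,0.06,1.6,0,0,0,0.5],[-0.12,0.06,1.7,0,0,0,0.5],[-0.12,0.06,1.7,0,0,0,0.5],[-0.12,0.06,1.7,0,0,0,0.5]]' 60
python3 p.py 'pick("A")'
python3 - <<'E'
from h import *
im,d,c=snap("scene","s8.png"); im2,d2,c2=snap("wrist","w8.png")
cv2.imwrite("pics/m8.png",np.hstack([cv2.resize(im[170:320,230:430,::-1],(440,330)),cv2.resize(im2[:,:,::-1],(360,330))]))
E
```

```text
clock: 35.15
position: [0.5768, -0.1831, 0.0442]
ee_rot: [0.69, 0.599, -0.307, 0.267]
ft_force: [0.4, 1.3, -0.5]
grip_width: 0.75
grasp_force: 0.0
[ 0.5768 -0.1831  0.0442] [-0.59  0.72  0.55  1.75  0.52  1.06 -0.59] grip 0.75 0.0 [ 0.4  1.3 -0.5]
pick("A") [ 0.5762 -0.1829  0.0426] [ 0.025 -0.012  0.02  -0.003 -0.003 -0.008]
```

View pics/m8.png

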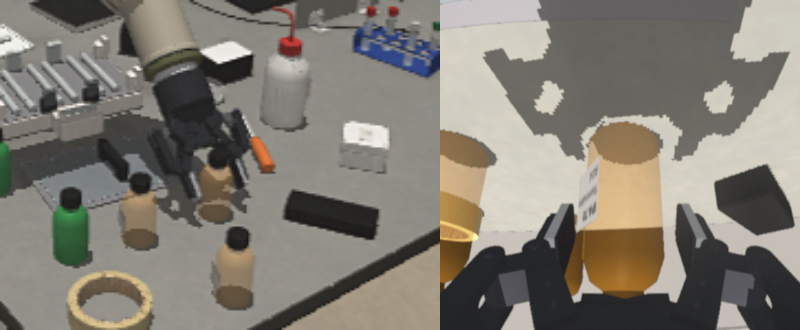

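The bottle stands between the open fingers. I'm closing and lifting.

```bash
python3 -m pendant '[[0,0,0,0,0,0,0],[0,0,0,0,0,0,-0.5],[0,0,0,0,0,0,-0.5],[0,0,0,0,0,0,-0.5],[0,0,0,0,0,0,-0.5],[-0.1,0,-0.1,0,0,0,-0.5],[-0.3,0,-0.27,0,0,0,-0.5],[-0.7,0,-0.63,0,0,0,-0.5],[-1.2,0,-1.08,0,0,0,-0.5],[-1.8,0,-1.6,0,0,0,-0.5]]' 60
python3 p.py 'place(-.072,.09)' 'place(-.072)'
```

```text
clock: 36.5
position: [0.5758, -0.1845, 0.1658]
ee_rot: [0.69, 0.599, -0.307, 0.266]
ft_force: [0.5, 0.5, -1.2]
grip_width: 0.507
grasp_force: 61.1
[ 0.5758 -0.1845  0.1658] [-0.63  0.53  0.59  1.71  0.56  1.24 -0.47] grip 0.507 61.1 [ 0.5  0.5 -1.2]
place(-.072,.09) [0.6234 0.1895 0.1494] [ 5.2900e+00 -1.1200e-01 -5.3820e+00 -6.0000e-03  1.0373e+01 -1.4000e-02]
place(-.072) [0.6234 0.1895 0.0594] [ 6.6280e+00 -1.1100e-01 -4.1770e+00 -6.0000e-03  1.0373e+01 -1.4000e-02]
```

```bash
python3 -m pendant '[[0.2,0,-0.4,0,0.8,0,-0.5],[0.7,0,-1,0,1.9,0,-0.5],[1.3,0,-1.6,0,3,0,-0.5],[1.9,0,-2.2,0,4.1,0,-0.5],[2.5,0,-2.9,0,5.2,0,-0.5],[3.1,0,-3.5,0,6.3,0,-0.5],[3.7,-0.1,-4.1,0,7.4,0,-0.5],[4.3,-0.1,-4.6,0,8.5,0,-0.5],[4.9,-0.1,-5.1,0,9.5,0,-0.5],[5.3,-0.1,-5.4,0,10.37,0,-0.5]]'
python3 p.py 'place(-.072,.09)' 'place(-.072)'
```

```text
clock: 37.75
position: [0.6245, 0.1915, 0.149]
ee_rot: [0.719, 0.625, 0.229, -0.198]
ft_force: [-0.4, -0.4, -1.6]
grip_width: 0.51
grasp_force: 61.1
[0.6245 0.1915 0.149 ] [-0.23  0.41  0.18  1.72 -0.8   1.04  0.22] grip 0.51 61.1 [-0.4 -0.4 -1.6]
place(-.072,.09) [0.6234 0.1895 0.1494] [-0.03  -0.015 -0.032  0.01  -0.025  0.002]
place(-.072) [0.6234 0.1895 0.0594] [-1.067 -0.017  1.439  0.01  -0.025  0.002]
```

```bash
python3 -m pendant '[[-0.2,0,0.25,0,0,0,-0.5],[-0.4,0,0.55,0,0,0,-0.5],[-0.6,0,0.83,0,0,0,-0.5],[-0.8,0,1.08,0,0,0,-0.5],[-0.9,0,1.2,0,0,0,-0.5],[-0.95,-0.02,1.28,0,0,0,-0.5],[-1,-0.02,1.35,0,0,0,-0.5],[-1.04,-0.02,1.4,0,0,0,-0.5],[-1.04,-0.02,1.4,0,0,0,-0.5],[-1.04,-0.02,1.4,0,0,0,-0.5]]'
python3 p.py 'place(-.072)'
python3 - <<'E'
from h import *
im,d,c=snap("scene","s9.png"); im2,d2,c2=snap("wrist","w9.png")
cv2.imwrite("pics/m9.png",np.hstack([cv2.resize(im[130:280,170:370,::-1],(440,330)),cv2.resize(im2[:,:,::-1],(360,330))]))
E
```

```text
clock: 39.0
position: [0.6236, 0.1883, 0.0616]
ee_rot: [0.72, 0.625, 0.227, -0.197]
ft_force: [0.2, 0.1, 1.2]
grip_width: 0.509
grasp_force: 61.3
[0.6236 0.1883 0.0616] [-0.19  0.52  0.14  1.76 -0.88  0.93  0.35] grip 0.509 61.3 [0.2 0.1 1.2]
place(-.072) [0.6234 0.1895 0.0594] [-0.006 -0.007  0.049  0.013  0.001 -0.007]
```

View pics/m9.png

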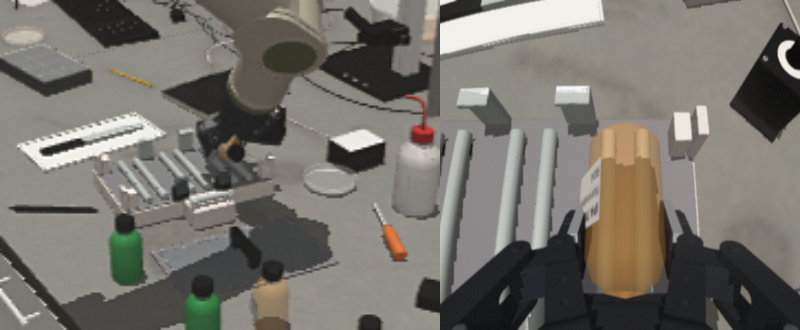

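The bottle lies along the right-hand rod pair and is lightly touching it. I'm releasing it.

```bash
python3 -m pendant '[[0,0,0.03,0,0,0,-0.5],[0,0,0.03,0,0,0,0],[0,0,0.03,0,0,0,0.15],[0,0,0.03,0,0,0,0.25],[0,0,0.03,0,0,0,0.3],[0,0,0,0,0,0,0.3],[0,0,-0.4,0,0,0,0.3],[0,0,-1,0,0,0,0.3],[-0.3,0,-1.8,0,0,0,0.4],[-0.6,0,-2.4,0,0,0,0.5]]' 60
python3 p.py 'pick("B",.09)' 'pick("B",0)'
python3 - <<'E'
from h import *
im,d,c=snap("top","t10.png")
im2,d2,c2=snap("wrist","w10.png")
v,u=np.mgrid[0:420,0:560]; W=atdepth("wrist",np.c_[u.ravel(),v.ravel()],d2,c2).reshape(420,560,3)
x=(W[...,:2]-C)@U; y=(W[...,:2]-C)@N
m=(abs(y+.072)<.035)&(abs(x)<.07)&(W[...,2]>.072)&(W[...,2]<.1)
print(m.sum(),np.percentile(x[m],[2,50,98]),np.percentile(y[m],[2,50,98]),np.percentile(W[m][:,2],[2,50,98]))
E
```

```text
clock: 40.35
position: [0.6104, 0.0934, 0.1448]
ee_rot: [0.721, 0.625, 0.228, -0.196]
ft_force: [0.3, -0.5, 0.1]
grip_width: 0.748
grasp_force: 0.0
[0.6104 0.0934 0.1448] [-0.1   0.4   0.22  1.74 -0.79  1.13  0.36] grip 0.748 0.0 [ 0.3 -0.5  0.1]
pick("B",.09) [ 0.4679 -0.1042  0.1029] [ -4.015  -2.261  -1.79    0.016 -10.369  -0.026]
pick("B",0) [ 0.4586 -0.1704  0.0426] [ -5.801  -2.259  -1.569   0.016 -10.369  -0.026]
7081 [-0.04846018 -0.00118036  0.04101809] [-0.09080249 -0.07208855 -0.0520844 ] [0.07251751 0.08195376 0.08642275]
```

```bash
python3 -m pendant '[[-0.4,-0.2,-0.5,0,-0.8,0,0.5],[-0.8,-0.4,-0.9,0,-1.9,0,0.5],[-1.2,-0.6,-1.3,0,-3,0,0.5],[-1.6,-0.9,-1.6,0,-4.1,0,0.5],[-2,-1.1,-1.8,0,-5.2,0,0.5],[-2.4,-1.4,-1.9,0,-6.3,0,0.5],[-2.8,-1.6,-1.9,0,-7.4,0,0.5],[-3.2,-1.9,-1.9,0,-8.5,0,0.5],[-3.6,-2.1,-1.9,0,-9.5,0,0.5],[-4,-2.26,-1.8,0,-10.37,0,0.5]]'
python3 p.py 'pick("B",.09)' 'pick("B",0)'
```

```text
clock: 41.7
position: [0.468, -0.1014, 0.1018]
ee_rot: [0.69, 0.598, -0.307, 0.268]
ft_force: [0.7, 0.2, -1.1]
grip_width: 0.75
grasp_force: 0.0
[ 0.468  -0.1014  0.1018] [-0.69  0.42  0.38  1.98  0.62  1.25 -0.8 ] grip 0.75 0.0 [ 0.7  0.2 -1.1]
pick("B",.09) [ 0.4679 -0.1042  0.1029] [-0.053  0.005  0.027  0.007  0.021 -0.015]
pick("B",0) [ 0.4586 -0.1704  0.0426] [-0.048  0.004  1.827  0.007  0.021 -0.015]
```

```bash
python3 -m pendant '[[-0.04,0,0,0,0,0,0.5],[-0.05,0,0.3,0,0,0,0.5],[-0.05,0,0.6,0,0,0,0.5],[-0.05,0,0.9,0,0,0,0.5],[-0.05,0,1.2,0,0,0,0.5],[-0.05,0,1.5,0,0,0,0.5],[-0.05,0,1.7,0,0,0,0.5],[-0.05,0,1.82,0,0,0,0.5],[-0.05,0,1.82,0,0,0,0.5],[-0.05,0,1.82,0,0,0,0.5]]' 60
python3 p.py 'pick("B",0)'
python3 -m pendant '[[0,0,0,0,0,0,0],[0,0,0,0,0,0,-0.5],[0,0,0,0,0,0,-0.5],[0,0,0,0,0,0,-0.5],[0,0,0,0,0,0,-0.5],[-0.1,0,-0.1,0,0,0,-0.5],[-0.3,0,-0.27,0,0,0,-0.5],[-0.7,0,-0.63,0,0,0,-0.5],[-1.2,0,-1.08,0,0,0,-0.5],[-1.8,0,-1.6,0,0,0,-0.5]]' 60
python3 p.py 'place(.072,.09)' 'place(.072)'
```

```text
clock: 42.95
position: [0.4584, -0.1698, 0.0424]
ee_rot: [0.69, 0.599, -0.307, 0.267]
ft_force: [-0.3, 0.5, 0.3]
grip_width: 0.75
grasp_force: 0.0
[ 0.4584 -0.1698  0.0424] [-0.61  0.51  0.42  2.05  0.67  1.06 -0.81] grip 0.75 0.0 [-0.3  0.5  0.3]
pick("B",0) [ 0.4586 -0.1704  0.0426] [-0.01   0.005  0.005 -0.004 -0.003 -0.008]
clock: 44.2
position: [0.4575, -0.1712, 0.1642]
ee_rot: [0.69, 0.599, -0.307, 0.266]
ft_force: [1.2, 0.4, -1.4]
grip_width: 0.503
grasp_force: 61.1
[ 0.4575 -0.1712  0.1642] [-0.64  0.27  0.45  2.01  0.7   1.29 -0.67] grip 0.503 61.1 [ 1.2  0.4 -1.4]
place(.072,.09) [0.4808 0.2096 0.1494] [ 5.3100e+00 -6.1200e-01 -5.4510e+00 -6.0000e-03  1.0373e+01 -1.5000e-02]
place(.072) [0.4808 0.2096 0.0594] [ 6.6470e+00 -6.1100e-01 -4.2460e+00 -6.0000e-03  1.0373e+01 -1.5000e-02]
```

```bash
python3 -m pendant '[[0.2,0,-0.4,0,0.8,0,-0.5],[0.7,-0.1,-1,0,1.9,0,-0.5],[1.3,-0.2,-1.6,0,3,0,-0.5],[1.9,-0.3,-2.2,0,4.1,0,-0.5],[2.5,-0.3,-2.9,0,5.2,0,-0.5],[3.1,-0.4,-3.5,0,6.3,0,-0.5],[3.7,-0.5,-4.1,0,7.4,0,-0.5],[4.3,-0.6,-4.6,0,8.5,0,-0.5],[4.9,-0.6,-5.1,0,9.5,0,-0.5],[5.3,-0.61,-5.45,0,10.37,0,-0.5]]'
python3 p.py 'place(.072,.09)' 'place(.072)'
```

```text
clock: 45.45
position: [0.4811, 0.2103, 0.149]
ee_rot: [0.719, 0.625, 0.229, -0.198]
ft_force: [0.3, 1.4, -2.1]
grip_width: 0.507
grasp_force: 61.2
[0.4811 0.2103 0.149 ] [-0.51  0.12  0.38  2.09 -0.82  0.94  0.23] grip 0.507 61.2 [ 0.3  1.4 -2.1]
place(.072,.09) [0.4808 0.2096 0.1494] [-0.008 -0.004 -0.016  0.011 -0.03   0.002]
place(.072) [0.4808 0.2096 0.0594] [-1.046 -0.007  1.454  0.011 -0.03   0.002]
```

```bash
python3 -m pendant '[[-0.2,0,0.27,0,0,0,-0.5],[-0.4,0,0.56,0,0,0,-0.5],[-0.6,0,0.84,0,0,0,-0.5],[-0.8,0,1.1,0,0,0,-0.5],[-0.9,0,1.23,0,0,0,-0.5],[-0.95,0,1.31,0,0,0,-0.5],[-0.99,0,1.37,0,0,0,-0.5],[-1.03,0,1.42,0,0,0,-0.5],[-1.03,0,1.42,0,0,0,-0.5],[-1.03,0,1.42,0,0,0,-0.5]]'
python3 p.py 'place(.072)'
```

```text
clock: 46.7
position: [0.4816, 0.208, 0.0619]
ee_rot: [0.72, 0.625, 0.228, -0.197]
ft_force: [-4.4, -4.8, 11.3]
grip_width: 0.507
grasp_force: 62.3
[0.4816 0.208  0.0619] [-0.46  0.28  0.35  2.14 -1.    0.84  0.46] grip 0.507 62.3 [-4.4 -4.8 11.3]
place(.072) [0.4808 0.2096 0.0594] [-0.004 -0.019  0.057  0.012 -0.011 -0.005]
```

```bash
python3 -m pendant '[[0,0,0,0,0,0,-0.5],[0,0,0,0,0,0,0],[0,0,0,0,0,0,0.15],[0,0,0,0,0,0,0.25],[0,0,0,0,0,0,0.3],[0,0,0,0,0,0,0.3],[0,0,-0.4,0,0,0,0.3],[0,0,-1,0,0,0,0.3],[-0.3,0,-1.8,0,0,0,0.4],[-0.6,0,-2.4,0,0,0,0.5]]' 60
python3 p.py 'pick("C",.09)' 'pick("C",0)'
cat > v.py <<'E'
from h import *
im2,d2,c2=snap("wrist","w11.png")
v,u=np.mgrid[0:420,0:560]; W=atdepth("wrist",np.c_[u.ravel(),v.ravel()],d2,c2).reshape(420,560,3)
x=(W[...,:2]-C)@U; y=(W[...,:2]-C)@N
for g in(-.072,0,.072):
    m=(abs(y-g)<.035)&(abs(x)<.07)&(W[...,2]>.072)&(W[...,2]<.1)
    if m.sum()>300: print(g,m.sum(),np.round(np.r_[np.percentile(x[m],[2,50,98]),np.percentile(y[m],[2,50,98]),np.percentile(W[m][:,2],[2,50,98])],4))
E
python3 v.py
```

```text
clock: 47.95
position: [0.468, 0.1143, 0.1428]
ee_rot: [0.72, 0.625, 0.227, -0.197]
ft_force: [-0.2, 0.4, 0.1]
grip_width: 0.754
grasp_force: 0.0
[0.468  0.1143 0.1428] [-0.38  0.11  0.47  2.12 -0.78  1.05  0.39] grip 0.754 0.0 [-0.2  0.4  0.1]
pick("C",.09) [ 0.4951 -0.256   0.1029] [-6.4020e+00  1.5810e+00 -3.5040e+00  7.0000e-03 -1.0373e+01 -1.6000e-02]
pick("C",0) [ 0.4858 -0.3222  0.0426] [-8.1890e+00  1.5820e+00 -3.2840e+00  7.0000e-03 -1.0373e+01 -1.6000e-02]
-0.072 6466 [-0.0484 -0.0006  0.0412 -0.0857 -0.0662 -0.051   0.0724  0.0818  0.0865]
0.072 7347 [-0.0505 -0.0028  0.0385  0.0532  0.0722  0.0916  0.0724  0.0815  0.0861]
```

```bash
python3 -m pendant '[[-0.5,0.1,-0.7,0,-0.8,0,0.5],[-1.1,0.3,-1.4,0,-1.9,0,0.5],[-1.8,0.4,-2.1,0,-3,0,0.5],[-2.5,0.6,-2.7,0,-4.1,0,0.5],[-3.2,0.8,-3.2,0,-5.2,0,0.5],[-3.9,1,-3.6,0,-6.3,0,0.5],[-4.6,1.1,-3.8,0,-7.4,0,0.5],[-5.3,1.3,-3.8,0,-8.5,0,0.5],[-6,1.5,-3.7,0,-9.5,0,0.5],[-6.4,1.58,-3.5,0,-10.37,0,0.5]]'
python3 p.py 'pick("C",.09)' 'pick("C",0)'
```

```text
clock: 49.25
position: [0.4952, -0.2554, 0.1009]
ee_rot: [0.689, 0.598, -0.308, 0.268]
ft_force: [-0.0, 0.7, 0.1]
grip_width: 0.746
grasp_force: 0.0
[ 0.4952 -0.2554  0.1009] [-0.53  0.47  0.56  1.97  0.7   1.04 -0.6 ] grip 0.746 0.0 [-0.   0.7  0.1]
pick("C",.09) [ 0.4951 -0.256   0.1029] [-0.038  0.    -0.018 -0.007  0.027 -0.01 ]
pick("C",0) [ 0.4858 -0.3222  0.0426] [-0.031  0.002  1.782 -0.007  0.027 -0.01 ]
```

```bash
python3 -m pendant '[[-0.03,0,0,0,0,0,0.5],[-0.03,0,0.3,0,0,0,0.5],[-0.03,0,0.6,0,0,0,0.5],[-0.03,0,0.9,0,0,0,0.5],[-0.03,0,1.2,0,0,0,0.5],[-0.03,0,1.5,0,0,0,0.5],[-0.03,0,1.7,0,0,0,0.5],[-0.03,0,1.78,0,0,0,0.5],[-0.03,0,1.78,0,0,0,0.5],[-0.03,0,1.78,0,0,0,0.5]]' 60
python3 -m pendant '[[0,0,0,0,0,0,0],[0,0,0,0,0,0,-0.5],[0,0,0,0,0,0,-0.5],[0,0,0,0,0,0,-0.5],[0,0,0,0,0,0,-0.5],[-0.1,0,-0.1,0,0,0,-0.5],[-0.3,0,-0.27,0,0,0,-0.5],[-0.7,0,-0.63,0,0,0,-0.5],[-1.2,0,-1.08,0,0,0,-0.5],[-1.8,0,-1.6,0,0,0,-0.5]]' 60
python3 p.py 'place(0,.09)' 'place(0)'
```

```text
clock: 50.5
position: [0.486, -0.3207, 0.0433]
ee_rot: [0.69, 0.599, -0.307, 0.267]
ft_force: [0.4, -0.1, 0.8]
grip_width: 0.749
grasp_force: 0.0
clock: 51.75
position: [0.485, -0.3219, 0.165]
ee_rot: [0.69, 0.599, -0.307, 0.266]
ft_force: [0.4, 0.0, -1.2]
grip_width: 0.506
grasp_force: 61.1
[ 0.485  -0.3219  0.165 ] [-0.47  0.35  0.62  1.95  0.75  1.06 -0.45] grip 0.506 61.1 [ 0.4  0.  -1.2]
place(0,.09) [0.5521 0.1995 0.1494] [ 7.2710e+00 -1.4200e-01 -7.6010e+00 -6.0000e-03  1.0371e+01 -1.5000e-02]
place(0) [0.5521 0.1995 0.0594] [ 8.6080e+00 -1.4100e-01 -6.3960e+00 -6.0000e-03  1.0371e+01 -1.5000e-02]
```

```bash
python3 -m pendant '[[0.3,0,-0.7,0,0.8,0,-0.5],[0.9,0,-1.5,0,1.9,0,-0.5],[1.6,0,-2.3,0,3,0,-0.5],[2.4,0,-3.1,0,4.1,0,-0.5],[3.2,-0.1,-4,0,5.2,0,-0.5],[4,-0.1,-4.9,0,6.3,0,-0.5],[4.8,-0.1,-5.7,0,7.4,0,-0.5],[5.7,-0.1,-6.4,0,8.5,0,-0.5],[6.6,-0.14,-7.1,0,9.5,0,-0.5],[7.25,-0.14,-7.6,0,10.37,0,-0.5]]'
python3 p.py 'place(0,.09)' 'place(0)'
```

```text
clock: 53.0
position: [0.5523, 0.2007, 0.1493]
ee_rot: [0.719, 0.625, 0.229, -0.198]
ft_force: [0.4, 0.3, -1.4]
grip_width: 0.513
grasp_force: 61.1
[0.5523 0.2007 0.1493] [-0.36  0.27  0.28  1.91 -0.83  1.    0.25] grip 0.513 61.1 [ 0.4  0.3 -1.4]
place(0,.09) [0.5521 0.1995 0.1494] [-0.017  0.    -0.015  0.008 -0.029  0.004]
place(0) [0.5521 0.1995 0.0594] [-1.055 -0.002  1.455  0.008 -0.029  0.004]
```

```bash
python3 -m pendant '[[-0.2,0,0.27,0,0,0,-0.5],[-0.4,0,0.56,0,0,0,-0.5],[-0.6,0,0.84,0,0,0,-0.5],[-0.8,0,1.1,0,0,0,-0.5],[-0.9,0,1.23,0,0,0,-0.5],[-0.95,0,1.31,0,0,0,-0.5],[-0.99,0,1.37,0,0,0,-0.5],[-1.02,0,1.4,0,0,0,-0.5],[-1.02,0,1.4,0,0,0,-0.5],[-1.02,0,1.4,0,0,0,-0.5]]'
python3 p.py 'place(0)'; python3 v.py
```

```text
clock: 54.25
position: [0.5527, 0.1975, 0.0633]
ee_rot: [0.72, 0.625, 0.228, -0.197]
ft_force: [-3.3, -2.6, 7.0]
grip_width: 0.51
grasp_force: 61.9
[0.5527 0.1975 0.0633] [-0.32  0.4   0.24  1.96 -0.95  0.89  0.42] grip 0.51 61.9 [-3.3 -2.6  7. ]
place(0) [0.5521 0.1995 0.0594] [-0.012 -0.018  0.086  0.012 -0.007 -0.003]
-0.072 18896 [-0.0314  0.0082  0.0421 -0.0866 -0.0634 -0.0391  0.0732  0.0846  0.0993]
0 27955 [-0.0247  0.0016  0.0438 -0.0285 -0.0007  0.0286  0.0741  0.0853  0.098 ]
0.072 18820 [-0.0314  0.0074  0.0398  0.0391  0.0653  0.0934  0.073   0.0839  0.0991]
```

Contact is light and the bottle sits on the middle pair. I'm releasing, backing off and checking everything.

```bash
python3 -m pendant '[[0,0,0,0,0,0,-0.5],[0,0,0,0,0,0,0],[0,0,0,0,0,0,0.12],[0,0,0,0,0,0,0.2],[0,0,0,0,0,0,0.2],[0,0,0,0,0,0,0.2],[0,0,-0.4,0,0,0,0.2],[0,0,-1,0,0,0,0.2],[-0.3,0,-1.8,0,0,0,0.2],[-0.6,0,-2.5,0,0,0,0.2]]' 60
python3 v.py
python3 -m pendant '[[-0.5,0,-0.5,0,0,0,0.2],[-1,0,-1,0,0,0,0.2],[-1.5,0,-1.5,0,0,0,0.2],[-2,0,-2,0,0,0,0.2],[-2.5,0,-2.5,0,0,0,0.2],[-3,0,-3,0,0,0,0.2],[-3.5,0,-3.5,0,0,0,0.2],[-4,0,-4,0,0,0,0.2],[-4,0,-4,0,0,0,0.2],[-4,0,-4,0,0,0,0.2]]'
python3 - <<'E'
from h import *
im,d,c=snap("top","t12.png")
for x in manip.tip_of("bar_mid","top")[:2]: print(x,atz("top",[x["pixel"]],.008,c))
s,_,_=snap("scene","s12.png")
cv2.imwrite("pics/m12.png",np.hstack([cv2.resize(im[130:320,90:440,::-1],(420,330)),cv2.resize(s[150:330,150:420,::-1],(380,330))]))
E
```

```text
clock: 55.55
position: [0.5387, 0.0998, 0.1493]
ee_rot: [0.721, 0.625, 0.227, -0.196]
ft_force: [0.5, 0.3, -0.2]
grip_width: 0.6
grasp_force: 0.0
-0.072 6745 [-0.0485 -0.0011  0.0412 -0.089  -0.0689 -0.0515  0.0725  0.082   0.0865]
0 6858 [-0.0502 -0.0021  0.0389 -0.019   0.0001  0.0197  0.0725  0.0812  0.0858]
0.072 6776 [-0.0507 -0.0023  0.0385  0.0523  0.0692  0.0925  0.0724  0.0812  0.086 ]
clock: 56.85
position: [0.4993, -0.1737, 0.1969]
ee_rot: [0.72, 0.625, 0.227, -0.197]
ft_force: [-0.3, -0.2, -1.0]
grip_width: 0.6
grasp_force: 0.0
{'pixel': [132.3, 243.4], 'p': 0.96} [[0.48594892 0.44648686 0.008     ]]
```

View pics/m12.png

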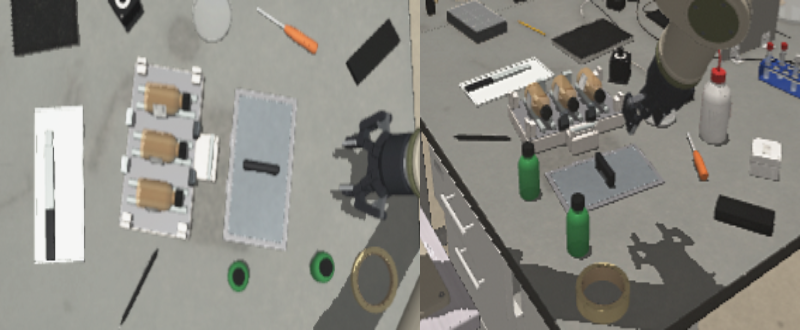

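All three bottles lie in their grooves and the cover is flat. The bar was knocked within its tray: its handle end is now near the tray's lower edge, at crop (50,258). I'm checking how much margin is left.

```bash
python3 - <<'E'
from h import *
im=cv2.imread("pics/t12.png")[:,:,::-1].astype(int); c=manip.get_calibration("top")
_,d=manip.camera("top")
s=im.sum(2)
for r in range(184,286): 
    if r<206 or r>238: 
        w=np.where(s[r,115:165]<300)[0]+115
        if r>268 or r<204: print(r,[int(s[r,k]) for k in (122,128,131,132,134,140,150)])
v,u=np.mgrid[0:420,0:560]; W=atdepth("top",np.c_[u.ravel(),v.ravel()],d,c).reshape(420,560,3)
m=(u>118)&(u<162)&(v>185)&(v<285)&(s<250)&(W[...,1]>.38); q=W[m]
print(cv2.minAreaRect((q[:,:2]*1000).astype(np.float32)),np.percentile(q[:,2],[5,50,95]))
m=(u>112)&(u<168)&(v>180)&(v<290)&(s>560); q=W[m]; print("tray",cv2.minAreaRect((q[:,:2]*1000).astype(np.float32)))
E
```

```text
184 [473, 472, 466, 466, 467, 461, 450]
185 [472, 471, 465, 466, 466, 465, 453]
186 [471, 472, 466, 469, 466, 466, 455]
187 [471, 473, 466, 468, 461, 468, 453]
188 [470, 472, 467, 469, 462, 469, 452]
189 [475, 475, 466, 469, 464, 464, 452]
190 [475, 475, 470, 473, 468, 460, 459]
191 [474, 478, 498, 508, 536, 587, 690]
192 [676, 683, 689, 693, 695, 671, 730]
193 [699, 729, 737, 736, 734, 717, 725]
194 [675, 722, 736, 736, 736, 736, 737]
195 [736, 736, 736, 736, 736, 736, 737]
196 [735, 736, 736, 736, 736, 736, 737]
197 [736, 736, 736, 736, 736, 737, 737]
198 [736, 736, 736, 736, 736, 737, 737]
199 [736, 736, 736, 736, 736, 737, 737]
200 [735, 736, 736, 736, 736, 736, 737]
201 [736, 736, 736, 736, 736, 737, 737]
202 [736, 736, 736, 736, 736, 737, 737]
203 [736, 736, 736, 736, 737, 737, 737]
269 [737, 400, 193, 196, 147, 737, 737]
270 [737, 405, 194, 198, 188, 737, 737]
271 [737, 405, 193, 199, 198, 737, 737]
272 [737, 407, 194, 198, 181, 737, 737]
273 [737, 410, 196, 199, 202, 737, 737]
274 [737, 411, 195, 202, 206, 737, 737]
275 [737, 414, 196, 204, 211, 737, 737]
276 [737, 418, 197, 205, 208, 737, 737]
277 [737, 421, 198, 203, 210, 737, 737]
278 [737, 416, 198, 204, 212, 737, 737]
279 [737, 532, 200, 172, 142, 686, 733]
280 [669, 733, 734, 734, 735, 734, 684]
281 [612, 576, 531, 510, 552, 519, 503]
282 [475, 473, 475, 477, 482, 475, 469]
283 [474, 473, 471, 473, 474, 469, 469]
284 [474, 475, 474, 474, 475, 470, 467]
285 [475, 473, 467, 471, 477, 469, 469]
((428.6343994140625, 446.4544982910156), (74.5135498046875, 16.12952995300293), 1.3382456302642822) [0.0061767  0.01121732 0.01690215]
tray ((503.0496520996094, 276.6914978027344), (428.75390625, 243.6839599609375), 88.3309097290039)
```

The bar is flat inside the rim, about 18 mm off centre lengthwise (limit 35 mm), about 18 mm sideways (limit 50 mm) and straight. No correction is needed, so I'm handing in.

```bash
python3 -c "
from workcell import manip
print(manip.hand_in())"
```

```text
the job is handed in; nothing more can be done
None
```

The job is handed in, with no verdict returned: the cover was levered out and laid flat on the bench, handle up, the three brown bottles lie in their grooves, and the pry bar, later knocked about 2 cm, still lies within its tray limits.

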